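# Put the ointment pots away in the lift-door locker

## Task

Put the ointment pots away for the night: raise the locker's sloping door fully until its stay locks, lift only the top tray off the pile and stand it on the locker's floor, and stand every small ointment pot upright in that tray. Then unlock the stay by pushing its raised handle all the way down, and lower the door under control, never letting it drop, until it is fully shut. Leave the other two trays of the pile where they are and knock nothing over.

Things in the scene. Friction and masses are not known exactly. Their poses are not given: they have to be found in the camera images.
- locker: fixed grey locker, 190 x 356 mm; origin: centre of its underside, x to its back (away from the robot), z up. Inside x -80 to 80 mm, y -170 to 170 mm; front wall 40 mm high, back wall 175 mm, side walls sloping between. At +y outside: stay housing, 24 mm wide, x -10 to 180, z 65 to 190 mm
- locker_in (a point): centre of the locker's inner floor, 6 mm above the desk
- door_hinge (a point): middle of the door's hinge line, which runs along the locker's y; at x 80 mm, z 175 mm of the locker's frame
- door (a joint): door angle, rad: 0 shut (slopes down to the front at 40 deg), 2.167 fully up (end stop; panel 6 deg short of vertical, leaning to the front). 0.3 kg; panel 214 x 354 x 8 mm, white frame, clear pane. Hinge friction (0.16 N m) holds it above about 1.7 rad; lower down it falls shut at several rad/s if let go. Lifting takes about 4 N at the grip
- door_grip (a point): centre of the door's steel grip bar: 22 mm thick, 40 mm long along the locker's y, on a 10 mm stem, 34 mm off the outer face. Pinch it from above across its two ends; it turns between the fingers. Seen from door_hinge (locker frame) it is at x -146, z -67 mm when shut, x +27, z +159 mm when fully up (radius 161 mm)
- stay (a joint): stay handle angle, rad: 0 to 0.15 unlocked (down), about 0.48 locked (up). The door swings it up in its last 0.25 rad of opening; locked when the door is fully up, the door then sags at most 0.06 rad. Pushing the handle fully down (about 2 N) unlocks it and moves the door back up to 0.25 rad, where friction holds it; it stays down until the door is fully raised again
- stay_tip (a point): top of the black pad (30 x 34 x 12 mm) at the tip of the stay handle, which points forwards at the locker's +y side, 200 mm from its middle. It turns about an axis along y at x 22, z 134 mm (locker frame), 110 mm behind the pad. Pad top about 130 mm above the desk when fully down, 180 mm when locked
- tray_top: the top tray of the pile, to be put in the locker: open steel stacking tray, 88 x 216 mm (long along its y), 40 mm high; origin: centre of its underside, z up. Inner floor 10 mm above the origin, inside 80 x 200 mm; short end walls 8 mm thick (middle 104 mm from the origin along y), long walls 4 mm. Its foot (64 x 184 x 6 mm) sits loosely in the tray below; trays stack 34 mm apart. 0.24 to 0.39 kg
- tray_mid: the middle tray of the pile (same shape), stays where it is
- tray_low: the lowest tray of the pile (same shape), stays where it is
- pot0: small round steel ointment pot: body 40 mm across, 34 mm high, with a black cylindrical lid knob 18 mm across and 20 mm high on top (lid fixed); origin: centre of its underside, z up; 55 to 110 g. 3 or 4 of the five are present, standing in front of the locker
- pot1: small round steel ointment pot: body 40 mm across, 34 mm high, with a black cylindrical lid knob 18 mm across and 20 mm high on top (lid fixed); origin: centre of its underside, z up; 55 to 110 g. 3 or 4 of the five are present, standing in front of the locker
- pot2: small round steel ointment pot: body 40 mm across, 34 mm high, with a black cylindrical lid knob 18 mm across and 20 mm high on top (lid fixed); origin: centre of its underside, z up; 55 to 110 g. 3 or 4 of the five are present, standing in front of the locker
- pot3: small round steel ointment pot: body 40 mm across, 34 mm high, with a black cylindrical lid knob 18 mm across and 20 mm high on top (lid fixed); origin: centre of its underside, z up; 55 to 110 g. 3 or 4 of the five are present, standing in front of the locker
- pot4: small round steel ointment pot: body 40 mm across, 34 mm high, with a black cylindrical lid knob 18 mm across and 20 mm high on top (lid fixed); origin: centre of its underside, z up; 55 to 110 g. 3 or 4 of the five are present, standing in front of the locker
- bottle_a: bystander: amber bottle 60 mm across, 150 mm high; origin under its centre
- bottle_b: bystander: amber bottle 60 mm across, 160 mm high; origin under its centre
- tub: bystander: white tub with a blue lid, 90 mm across, 110 mm high; origin under its centre
- pen_cup: bystander: dark steel cup, 72 mm across, 95 mm high; origin under its centre
- canister: bystander: large steel canister, 90 mm across, 105 mm high with its knob, not one of the pots; origin under its centre
- mug: bystander: white mug, 76 mm across, 85 mm high; origin under its centre
Things that resemble listed ones, but are neither listed nor needed, are in the scene too. Leave any pink look-alike of the pot3 alone. What is shaped like the pot0 but purple is not meant.

How it is judged (in metres and radians):
On the way, in this order (a step that is already met when the one before it is completed fails the run):
1. the door is fully up and its stay is locked (value of joint door above 2.05 rad and value of joint stay above 0.4 rad), for 0.3 s.
2. with the door still up, the top tray stands on the locker's floor and every pot stands upright in it (value of joint door above 1.9 rad and x of tray_top in the frame of locker between -0.045 and 0.045 m and y of tray_top in the frame of locker between -0.07 and 0.07 m and z of tray_top in the frame of locker below 0.014 m and angle between tray_top's own z axis and vertical below 0.1 rad and x of pot0 in the frame of tray_top between -0.034 and 0.034 m and y of pot0 in the frame of tray_top between -0.094 and 0.094 m and z of pot0 in the frame of tray_top between 0.004 and 0.018 m and angle between each of pot0, pot1, pot2, pot3, pot4's own z axis and vertical below 0.2 rad and x of pot1 in the frame of tray_top between -0.034 and 0.034 m and y of pot1 in the frame of tray_top between -0.094 and 0.094 m and z of pot1 in the frame of tray_top between 0.004 and 0.018 m and x of pot2 in the frame of tray_top between -0.034 and 0.034 m and y of pot2 in the frame of tray_top between -0.094 and 0.094 m and z of pot2 in the frame of tray_top between 0.004 and 0.018 m and x of pot3 in the frame of tray_top between -0.034 and 0.034 m and y of pot3 in the frame of tray_top between -0.094 and 0.094 m and z of pot3 in the frame of tray_top between 0.004 and 0.018 m and x of pot4 in the frame of tray_top between -0.034 and 0.034 m and y of pot4 in the frame of tray_top between -0.094 and 0.094 m and z of pot4 in the frame of tray_top between 0.004 and 0.018 m), for 0.3 s.
3. the stay is unlocked (value of joint stay below 0.2 rad), for 0.1 s.
4. the door is shut (value of joint door below 0.06 rad), for 0.2 s.
At the end, for the whole second after the job is handed in: The door is shut (joint under 0.06 rad) with the former top tray standing level on the locker's floor inside, and every pot that is present stands upright (within 0.2 rad) on that tray's inner floor (value of joint door below 0.06 rad and velocity of joint door below 0.1 rad/s and linear speed of tray_top below 0.03 m/s and x of tray_top in the frame of locker between -0.045 and 0.045 m and y of tray_top in the frame of locker between -0.07 and 0.07 m and z of tray_top in the frame of locker below 0.014 m and angle between tray_top's own z axis and vertical below 0.1 rad and x of pot0 in the frame of tray_top between -0.034 and 0.034 m and y of pot0 in the frame of tray_top between -0.094 and 0.094 m and z of pot0 in the frame of tray_top between 0.004 and 0.018 m and angle between each of pot0, pot1, pot2, pot3, pot4's own z axis and vertical below 0.2 rad and x of pot1 in the frame of tray_top between -0.034 and 0.034 m and y of pot1 in the frame of tray_top between -0.094 and 0.094 m and z of pot1 in the frame of tray_top between 0.004 and 0.018 m and x of pot2 in the frame of tray_top between -0.034 and 0.034 m and y of pot2 in the frame of tray_top between -0.094 and 0.094 m and z of pot2 in the frame of tray_top between 0.004 and 0.018 m and x of pot3 in the frame of tray_top between -0.034 and 0.034 m and y of pot3 in the frame of tray_top between -0.094 and 0.094 m and z of pot3 in the frame of tray_top between 0.004 and 0.018 m and x of pot4 in the frame of tray_top between -0.034 and 0.034 m and y of pot4 in the frame of tray_top between -0.094 and 0.094 m and z of pot4 in the frame of tray_top between 0.004 and 0.018 m); the robot touches nothing.
It fails at once if the door is dropped (it falls faster than 2 rad/s) (velocity of joint door below -2 rad/s).
It fails at once if the two lower trays of the pile are moved more than 3 cm (distance of any of tray_mid, tray_low from where it was at the start of the episode above 0.03 m).
It fails at once if a bystander is knocked over (angle between any of bottle_a, bottle_b, tub, pen_cup, canister, mug's own z axis and vertical above 0.5 rad).
Of pot0, pot1, pot2, pot3, pot4 only 3 to 4 are there at a start; the rules pass over those that are not, and their reading is None.
At some moment in a run one of pot0, pot1, pot2, pot3, pot4 may be knocked a few centimetres aside while the robot is not near it.
It also fails if it takes over 200 s, if anything falls off the work surface, if the arm or the gripper's body presses on something with over 40 N, if the wrist force passes 120 N, or if a joint passes its speed limit or range.

## Robot

A 6-joint arm with a two-finger parallel gripper is mounted at the origin on the work surface. World frame = base frame: x ahead of the robot, y to its left, z up, the work surface at z = 0. Lengths are in mm, angles in rad, forces in N, time in s.
With the tool pointing down it reaches from about 250 to 775 mm from the base axis. Payload 4 kg.
Tool frame: the origin (TCP) lies on the centre line of the jaws, within the pads' length; the fingertips stand 25 mm ahead of it and the grasp point (between the pads) lies 6 mm ahead of it; y points along the fingers, x is the direction in which the jaws open and shut, and the axes are right-handed (so a half turn about y gives the same grasp; the last joint's range is limited). The gripper opens to 85 mm and grips with 20 to 120 N. Pads are 22 mm wide; open, the fingers measure 114 mm over their backs; the gripper's body (76 mm by 85 mm) begins 54 mm behind the grasp point. The pads swing forward as they close: fully open they stand 13 mm farther back than shut.
Start: joints at [-1.349, 0.087, 1.371, -0, 1.684, -0.103], TCP at [175.512, -521.259, 256.341] pointing down, gripper open.
Joint ranges: [-3.1, 3.1], [-0.76, 2.03], [0.27, 2.55], [-1.08, 4.22], [0.17, 2.65], [-2.57, 2.57]. Speed limits (rad/s): [2.79, 2.79, 3.14, 3.14, 3.14, 3.14].

## Interface

Orientations are given as a unit quaternion [w, x, y, z].
In Python, from bench import sense, snapshot, camera_info, close_job gives the robot as it stands.
- The arm moves only by the shell command python3 -m jog 'ROWS' [FORCE]. ROWS is JSON, a list that holds one entry, the list of rows, each a list of 5 numbers: the shift along the tool's x, y, z in m, then the turn about the tool's y in degrees, then the closure, from 0 (fully open) to 1 (shut). A call has exactly 8 rows; each row is the pose to reach, as a shift and turn from the pose measured when the call began, along the tool's axes at that moment; what a row does not reach only later rows make up. A row lasts 1/8 s, in which the tool goes at most 62.5 mm and 10.7 degrees, less where a joint would pass 70% of its speed; a pose out of reach is approached as far as the arm can. A call with a gripper value outside its range is refused whole. The fingers move at their own pace and stop on an object; FORCE is the grip in N (left out, the last holds). Time passes only in rows, so rows that repeat a pose let the fingers close, or fill a call up. It gives the time, the measured TCP pose, the force and the opening at its end, in the units of the state.
- sense(): the state, without advancing time (a new reading comes with each control period).
- snapshot(name): name is "scene" or "top"; returns (picture, depth): 420x560x3 uint8, red, green, blue; 420x560 float32, mm along the optical axis (not along the pixel's ray), 0 where there is no reading.
- camera_info(name): a dict with "mtx" (3x3 intrinsics, pixels), "view" (4x4, takes a point from world to camera coordinates). Camera axes: x right, y down, z forward; pixel columns grow to the right and rows downward; lengths in mm; the calibration is good to about 2 mm. A picture is of the moment at which its call begins. camera_info takes no time and is no camera call.
- close_job(): hands the job in, once; it reports no verdict.
The state is a dict: "clock": time; "joint_pos": joint angles; "joint_vel": joint speeds; "joint_efforts": joint torques, N m; "tool_pos": TCP position; "orientation": TCP orientation; "wrist_force": force on the tool from outside, world axes, zero at the start; "moment": the same for the moment, N m; "finger_gap": finger opening in mm.
Only numpy, scipy, OpenCV 4.12 (cv2) and the standard library are available. Lean on these libraries where they do the work, as an engineer would, in place of code of your own. Each camera call takes 0.05 s, during which the arm holds its last target.

## Working session

There is one attempt and no reset: what is moved stays moved. The work goes in short steps, Python scripts to look and compute and a shell command to move; the robot and the scene stay as the last step left them, time stands still between calls to the robot, and variables do not carry over. Pictures are saved under pics/ and viewed, and the job is handed in when it is done.

```bash
ls; mkdir -p pics; python3 - <<'E'
from bench import *
import cv2,numpy as np
print(sense())
for n in("scene","top"):
    p,d=snapshot(n); cv2.imwrite(f"pics/{n}0.png",p[:,:,::-1]); np.save(f"{n}_d.npy",d); np.save(f"{n}_p.npy",p)
    print(n,camera_info(n))
E
```

```text
pics
{'clock': 0.0, 'joint_pos': array([-1.34912628e+00,  8.79950176e-02,  1.37229434e+00, -1.51705097e-05,
        1.68356999e+00, -1.03110585e-01]), 'joint_vel': array([-7.24321235e-04,  8.92359816e-04,  7.56339188e-04,  6.71696097e-04,
        1.03580392e-03,  7.96494165e-05]), 'joint_efforts': array([ 2.76192135e-03, -3.51866949e+01, -3.13267601e+01,  1.73768544e-04,
        1.08200006e-02, -2.20353911e-06]), 'tool_pos': array([ 175.39359349, -520.81771311,  255.09683739]), 'orientation': array([ 0.57478799, -0.57373175,  0.41318607, -0.41198049]), 'wrist_force': array([ 0.04986038, -0.23997382, -0.64350131]), 'moment': array([ 0.01859867,  0.00292345, -0.00665461]), 'finger_gap': 85.70681370188456}
scene {'mtx': array([[390.62988901,   0.        , 276.7217065 ],
       [  0.        , 390.62988901, 213.7836642 ],
       [  0.        ,   0.        ,   1.        ]]), 'view': array([[ 1.14619773e-01,  9.93312050e-01, -1.39096494e-02,
        -1.44813625e+02],
       [ 8.18866524e-01, -1.02398972e-01, -5.64776121e-01,
        -3.32635531e+02],
       [-5.62423260e-01,  5.33443644e-02, -8.25126933e-01,
         1.41513387e+03],
       [ 0.00000000e+00,  0.00000000e+00,  0.00000000e+00,
         1.00000000e+00]])}
top {'mtx': array([[495.16859799,   0.        , 284.76575541],
       [  0.        , 495.16859799, 213.06481708],
       [  0.        ,   0.        ,   1.        ]]), 'view': array([[ 2.97155307e-02, -9.99527065e-01,  7.91408954e-03,
         4.95098299e+01],
       [-9.96299402e-01, -3.02565555e-02, -8.04490098e-02,
         5.10685998e+02],
       [ 8.06504158e-02, -5.49421765e-03, -9.96727307e-01,
         1.32143698e+03],
       [ 0.00000000e+00,  0.00000000e+00,  0.00000000e+00,
         1.00000000e+00]])}
```

View pics/scene0.png

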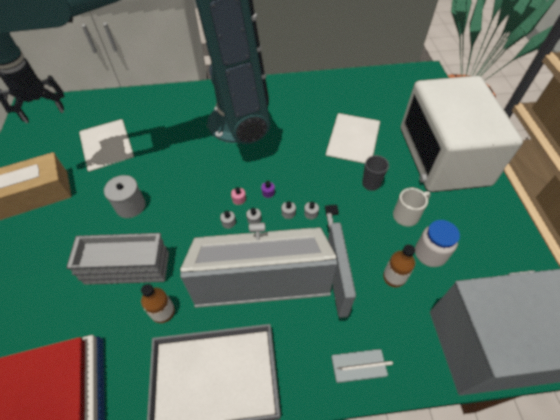

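View pics/top0.png

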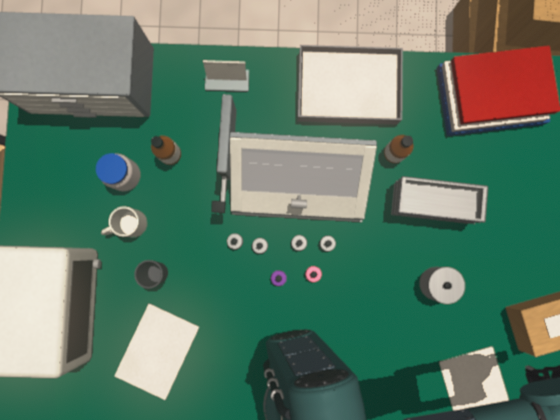

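```bash
cat > h.py <<'E'
import numpy as np,cv2
from bench import *
from scipy.spatial.transform import Rotation as Ro
def cam(n):
    c=camera_info(n);return c["mtx"],c["view"]
def ray(n,u,v):
    K,V=cam(n);R=V[:3,:3];o=-R.T@V[:3,3]
    d=R.T@np.linalg.solve(K,[u,v,1.]);return o,d
def onz(n,u,v,z):
    o,d=ray(n,u,v);return o+d*(z-o[2])/d[2]
def bp(n,u,v,dep):
    o,d=ray(n,u,v);return o+d*dep   # d has unit camera z
def cloud(n,D):
    K,V=cam(n);v,u=np.mgrid[:D.shape[0],:D.shape[1]]
    P=np.stack([(u-K[0,2])/K[0,0]*D,(v-K[1,2])/K[1,1]*D,D],-1)-V[:3,3]
    return P@V[:3,:3]
def proj(n,p):
    K,V=cam(n);q=K@(V[:3,:3]@np.asarray(p,float)+V[:3,3]);return q[:2]/q[2]
def Rt(s):
    q=s["orientation"];return Ro.from_quat(np.r_[q[1:],q[0]]).as_matrix()
def snap(n,name,box=None,k=1):
    p,d=snapshot(n);im=p[:,:,::-1]
    if box: x0,y0,x1,y1=box; im=im[y0:y1,x0:x1]
    cv2.imwrite("pics/"+name+".png",cv2.resize(np.ascontiguousarray(im),None,fx=k,fy=k,interpolation=cv2.INTER_CUBIC));return p,d
def togo(target,yaw=None,tcp=None):
    """shift in tool axes (m) from present pose to world target of GRASP POINT (6 mm ahead of TCP); yaw: wanted world direction (deg) of tool x"""
    s=sense();R=Rt(s);g=s["tool_pos"]+6*R[:,1]
    print("grasp",g.round(1),"x-axis yaw",np.degrees(np.arctan2(R[1,0],R[0,0])).round(2),"down",R[:,1].round(3),"gap",round(s["finger_gap"],1),"F",s["wrist_force"].round(1),"j",s["joint_pos"].round(2),"t",s["clock"])
    print("shift tool m",(R.T@(np.asarray(target,float)-g)/1000).round(4))
E
python3 - <<'E'
from h import *
togo([0,0,0]); print(Rt(sense()).round(3))
p=np.load("top_p.npy");D=np.load("top_d.npy");C=cloud("top",D)
for n,(u,v) in dict(p1=(234,241),p2=(260,245),p3=(299,242),p4=(328,243),doorframeL=(236,170),doorR=(368,170),doorF=(300,212),pane=(300,178),grip=(298,203),pad=(219,207),traytop=(440,186),trayin=(440,200),hous=(225,140),table=(200,300)).items():
    print(n,C[v,u].round(1), C[v-1,u].round(1))
im=p[:,:,::-1]
a=cv2.resize(im[110:230,205:505],None,fx=2.6,fy=2.6,interpolation=cv2.INTER_CUBIC);cv2.imwrite("pics/c1.png",a)
E
```

```text
grasp [ 175.4 -520.8  249.2] x-axis yaw -71.39 down [-0.     0.002 -1.   ] gap 85.8 F [-0.4 -0.6  0.3] j [-1.35  0.09  1.37  0.    1.68 -0.1 ] t 0.1
shift tool m [-5.491e-01  2.503e-01 -1.000e-04]
[[ 0.319 -0.     0.948]
 [-0.948  0.002  0.319]
 [-0.002 -1.     0.   ]]
p1 [428.5 195.7  59.3] [431.2 196.1  56. ]
p2 [420.1 127.5  55.9] [422.8 127.7  52.7]
p3 [431.   25.4  55.8] [433.7  25.4  52.8]
p4 [430.7 -50.9  55.6] [433.4 -51.1  52.7]
doorframeL [605.8 191.4 122.1] [608.3 191.5 122.3]
doorR [ 612.5 -137.8  143.2] [ 615.1 -137.8  142.6]
doorF [510.6  24.7  50.3] [512.8  25.   55.3]
pane [591.3  29.5 116.5] [593.8  29.6 116.9]
grip [527.9  32.7 114.4] [530.2  32.8 116.3]
pad [509.3 228.  140.7] [512.  228.4 138.3]
traytop [ 587.3 -337.6   78.9] [ 590.  -337.7   78.5]
trayin [ 550.3 -337.    81.2] [ 553.5 -338.4   76.9]
hous [665.8 213.7 191.8] [668.  213.7 192.5]
table [267.6 287.    1.4] [270.3 287.1   1.3]
```

View pics/c1.png

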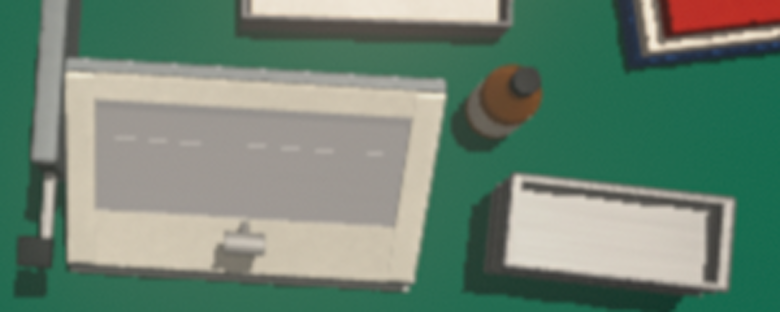

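```bash
cat > m1.py <<'E'
from h import *
p=np.load("top_p.npy");D=np.load("top_d.npy");C=cloud("top",D)
hsv=cv2.cvtColor(p,cv2.COLOR_RGB2HSV)
# door: white/grey with cloud on door; take low sat bright region
box=np.zeros(D.shape,bool);box[134:226,227:382]=1
m=(hsv[...,1]<60)&(hsv[...,2]>115)&box
P=C[m];P=P[(P[:,2]>30)&(P[:,2]<200)]
A=np.c_[P[:,0],P[:,1],np.ones(len(P))]
w=np.ones(len(P),bool)
for i in range(8):
    c,*_=np.linalg.lstsq(A[w],P[w,2],rcond=None);r=P[:,2]-A@c;w=abs(r)<6
print("plane",c,w.sum(),"slope deg",np.degrees(np.arctan(np.hypot(c[0],c[1]))),"dir yaw",np.degrees(np.arctan2(c[1],c[0])))
def onpl(u,v):
    o,d=ray("top",u,v);t=(c[0]*o[0]+c[1]*o[1]+c[2]-o[2])/(d[2]-c[0]*d[0]-c[1]*d[1]);return o+t*d
for u,v in [(230.4,137.7),(375.4,142.7),(231.2,212),(362,220.4)]:
    print((u,v),onpl(u,v).round(1))
mm=(hsv[...,1]>25)&(hsv[...,1]<70)&(hsv[...,2]>140)&box
cn,_=cv2.findContours(mm.astype(np.uint8),0,2);k=max(cn,key=cv2.contourArea)[:,0]
Q=np.array([onpl(*q) for q in k])[:,:2].astype(np.float32)
print(cv2.minAreaRect(Q))
# tray pile
b=np.zeros(D.shape,bool);b[170:225,390:495]=1
t=(hsv[...,1]<60)&(hsv[...,2]>150)&b
cn,_=cv2.findContours(t.astype(np.uint8),0,2);k=max(cn,key=cv2.contourArea)[:,0]
Q=np.array([onz("top",*q,108) for q in k])[:,:2].astype(np.float32)
print("tray",cv2.minAreaRect(Q))
for u,v in [(402.5,177.5),(486,186.5),(398,213),(484,221)]: print(onz("top",u,v,108).round(1))
E
python3 m1.py
python3 - <<'E'
from h import *
p=np.load("top_p.npy");im=p[:,:,::-1]
cv2.imwrite("pics/c2.png",cv2.resize(im[165:230,385:495],None,fx=7,fy=7,interpolation=cv2.INTER_CUBIC))
cv2.imwrite("pics/c3.png",cv2.resize(im[190:300,205:355],None,fx=5,fy=5,interpolation=cv2.INTER_CUBIC))
E
```

```text
plane [ 8.32425920e-01 -2.49779036e-02 -3.74140524e+02] 9603 slope deg 39.78755192981204 dir yaw -1.7187105103168547
(230.4, 137.7) [674.1 202.1 181.9]
(375.4, 142.7) [ 671.4 -146.7  188.4]
(231.2, 212) [505.8 207.7  41.7]
(362, 220.4) [ 494.  -141.7   40.6]
((587.6854248046875, 28.91162109375), (354.6819763183594, 168.34332275390625), 88.39350128173828)
tray ((550.85595703125, -335.7419128417969), (217.43284606933594, 89.8485336303711), 85.37268829345703)
[ 602.  -232.3  108. ]
[ 585.4 -445.9  108. ]
[ 510.8 -221.8  108. ]
[ 497.  -440.6  108. ]
```

View pics/c2.png

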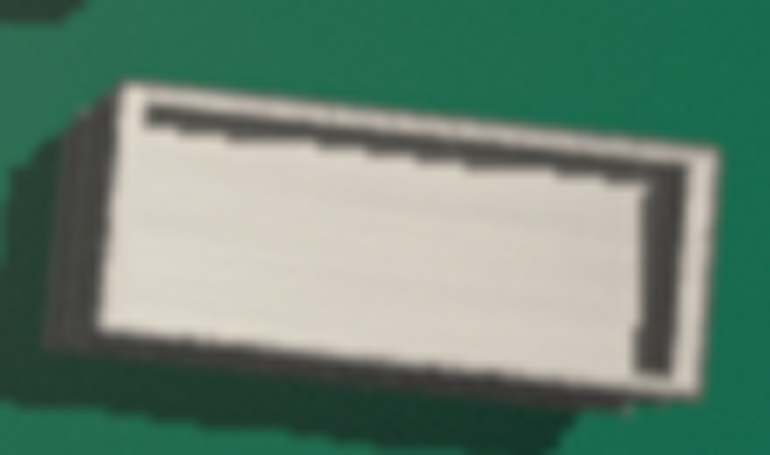

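View pics/c3.png

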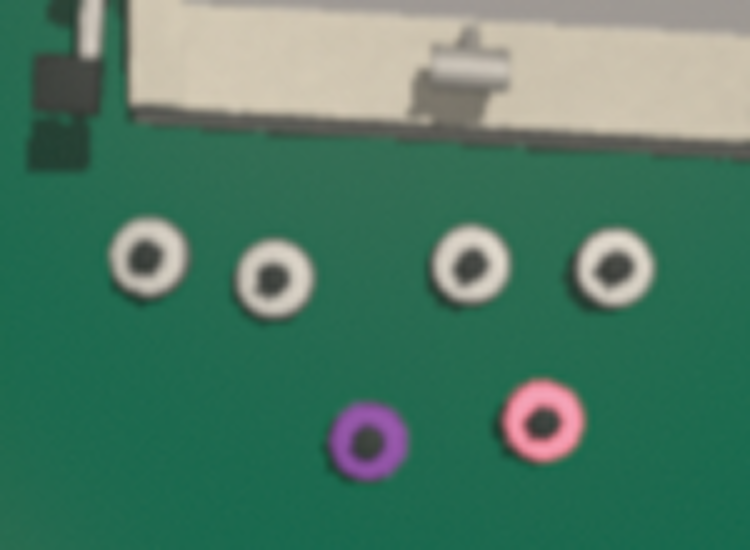

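```bash
python3 - <<'E'
from h import *
g=onz("top",299.2,203.2,113);print("grip",g)
yaw=np.radians(-1.65);R=np.array([[np.cos(yaw),-np.sin(yaw)],[np.sin(yaw),np.cos(yaw)]])
for d in [-66,]:print("locker origin from grip",g[:2]-R@[d,0])
# housing top corners from c1: z190
for (a,b) in [(45,0),(35,160),(62,160),(70,0)]:
    u,v=205+a/2.6,110+b/2.6; q=onz("top",u,v,190);print("hous",q.round(1))
q=onz("top",205+68/5,190+70/5,130);print("pad",q, "pad rel grip in locker",R.T@(q[:2]-g[:2]))
# pot knob tops z54
for a,b in [(148,257),(274,280),(470,265),(614,268)]:
    q=onz("top",205+a/5,190+b/5,54);print("knob",q.round(1))
p=np.load("scene_p.npy");cv2.imwrite("pics/c4.png",cv2.resize(p[180:320,180:360,::-1],None,fx=4.3,fy=4.3,interpolation=cv2.INTER_CUBIC))
E
```

```text
grip [527.57777458  29.6228954  113.        ]
locker origin from grip [593.55040888  27.72249455]
hous [739.2 223.2 190. ]
hous [589.6 226.4 190. ]
hous [590.3 201.7 190. ]
hous [739.9 200.2 190. ]
pad [517.72330315 230.70203504 130.        ] pad rel grip in locker [-15.64024862 200.71201665]
knob [427.6 194.5  54. ]
knob [417.5 128.   54. ]
knob [428.4  25.3  54. ]
knob [429.1 -50.5  54. ]
```

View pics/c4.png

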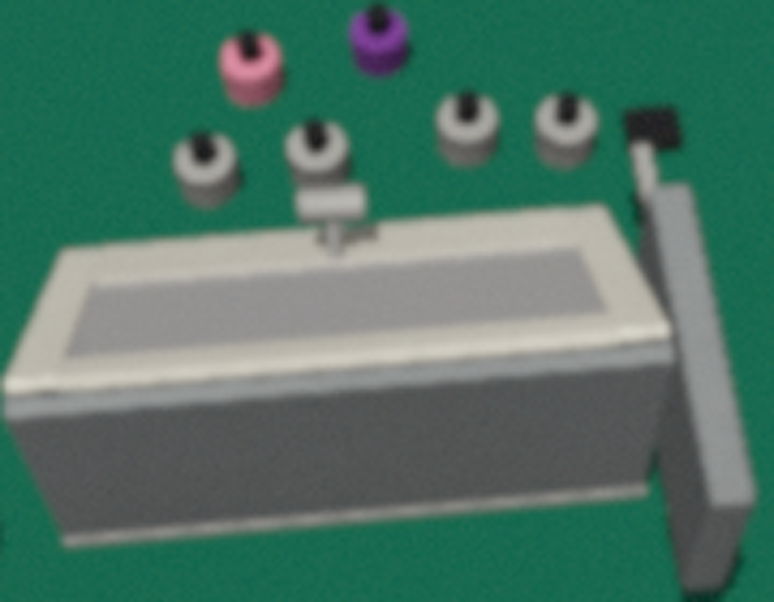

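```bash
python3 - <<'E'
from h import *
def tri(a,b):
    o1,d1=ray("top",*a);o2,d2=ray("scene",*b)
    d1/=np.linalg.norm(d1);d2/=np.linalg.norm(d2)
    t=np.linalg.lstsq(np.c_[d1,-d2],o2-o1,rcond=None)[0]
    p,q=o1+t[0]*d1,o2+t[1]*d2;return ((p+q)/2).round(1),np.linalg.norm(p-q).round(1)
print("bar",tri((299.2,203.4),(180+333/4.3,180+203/4.3)))
print("pad",tri((218.6,204),(180+653/4.3,180+130/4.3)))
for a,b in [((234.6,241.4),(568,98)),((259.8,246),(467,97)),((299,243),(316,126)),((327.8,243.6),(204,138))]:
    print("knob",tri(a,(180+b[0]/4.3,180+b[1]/4.3)))
print("doorRearL",tri((230.4,137.7),(180+668/4.3,180+328/4.3)),"R",tri((375.4,142.7),(180+5/4.3,180+385/4.3)))
E
```

```text
bar (array([527.8,  32.3, 107.4]), np.float64(5.7))
pad (array([517.5, 231.8, 135.6]), np.float64(3.6))
knob (array([428. , 197.9,  52.3]), np.float64(6.5))
knob (array([417.8, 130.7,  51.1]), np.float64(5.3))
knob (array([428.6,  27.1,  50.4]), np.float64(4.0))
knob (array([429.2, -48.7,  50.7]), np.float64(4.3))
doorRearL (array([675. , 204.2, 179.4]), np.float64(3.8)) R (array([ 671. , -145.3,  189.4]), np.float64(2.3))
```

```bash
python3 -c "
from h import *
togo([528,31,190])"
```

```text
grasp [ 175.4 -520.8  249.2] x-axis yaw -71.39 down [-0.     0.002 -1.   ] gap 85.8 F [-0.4 -0.6  0.3] j [-1.35  0.09  1.37  0.    1.68 -0.1 ] t 0.1
shift tool m [-0.4104  0.0602  0.5102]
```

```bash
python3 -m jog '[[[-0.02,0,0.026,2,0],[-0.06,0,0.077,5,0],[-0.1,0,0.128,8,0],[-0.14,0,0.179,10,0],[-0.18,0,0.23,12,0],[-0.22,0,0.28,14,0],[-0.25,0,0.31,16,0],[-0.27,0,0.333,16,0]]]' 40; python3 -c "
from h import *
togo([528,31,190])"
```

```text
clock: 1.1
tool_pos: [405.4, -156.2, 255.5]
orientation: [0.512, -0.511, 0.489, -0.487]
wrist_force: [-0.3, 0.0, -0.2]
finger_gap: 85.4
grasp [ 405.4 -156.2  249.5] x-axis yaw -87.24 down [-0.001  0.003 -1.   ] gap 85.4 F [-0.3  0.  -0.2] j [-0.5  -0.17  1.62  0.    1.69  1.02] t 1.1
shift tool m [-0.1809  0.0599  0.1315]
```

```bash
python3 -m jog '[[[-0.03,0,0.02,1,0],[-0.07,0,0.05,2,0],[-0.11,0,0.08,3,0],[-0.15,0,0.11,4.4,0],[-0.181,0.02,0.1315,4.4,0],[-0.181,0.05,0.1315,4.4,0],[-0.181,0.06,0.1315,4.4,0],[-0.181,0.06,0.1315,4.4,0]]]'; python3 -c "
from h import *
togo([528,31,114])
snap('top','g1',(230,150,370,260),5.5);snap('scene','g1s',(190,140,330,250),5.5)"
```

```text
clock: 2.1
tool_pos: [527.4, 30.7, 195.0]
orientation: [0.493, -0.493, 0.509, -0.506]
wrist_force: [0.2, 0.1, 0.9]
finger_gap: 85.4
grasp [527.4  30.8 189. ] x-axis yaw -91.68 down [-0.003  0.003 -1.   ] gap 85.4 F [0.2 0.1 0.9] j [-0.05  0.06  1.52  0.    1.56  1.55] t 2.1
shift tool m [-0.0001  0.075   0.0008]
```

View pics/g1s.png

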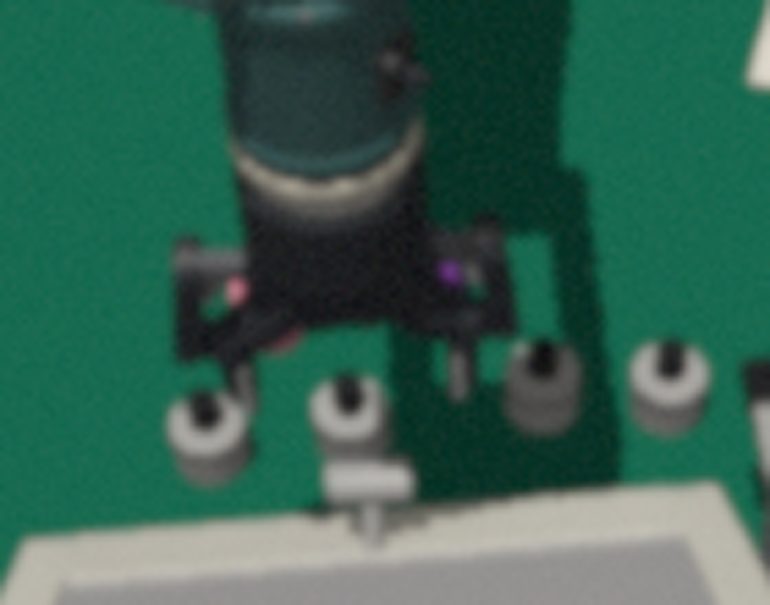

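View pics/g1.png

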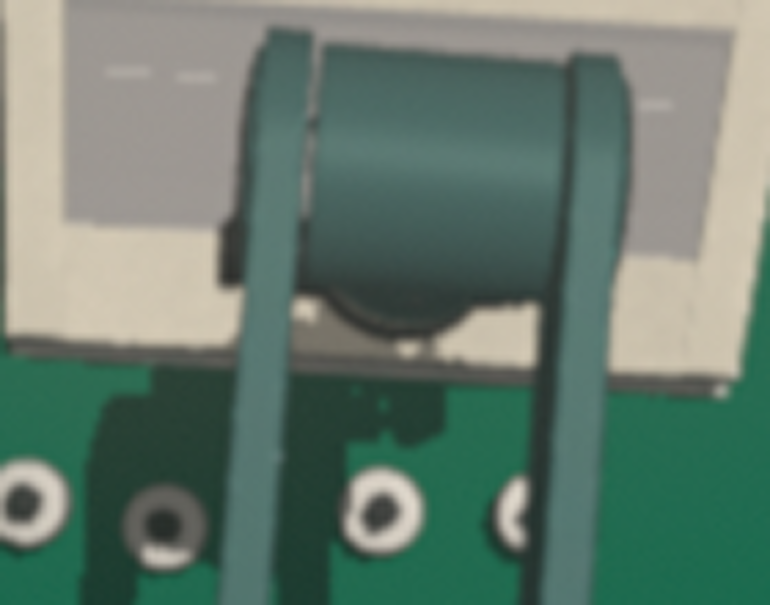

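```bash
python3 -m jog '[[[0,0.02,0,0,0],[0,0.045,0,0,0],[0,0.065,0,0,0],[0,0.073,0.0005,0,0],[0,0.073,0.0005,0,0],[0,0.073,0.0005,0,0.3],[0,0.073,0.0005,0,0.6],[0,0.073,0.0005,0,0.6]]]' 60; python3 -c "
from h import *
togo([528,31,114])
snap('top','g2',(230,150,370,260),5.5);snap('scene','g2s',(190,140,330,250),5.5)"
```

```text
clock: 3.2
tool_pos: [529.6, 32.9, 126.0]
orientation: [0.495, -0.49, 0.508, -0.506]
wrist_force: [-0.2, 6.9, 3.0]
finger_gap: 38.9
grasp [529.6  32.9 120. ] x-axis yaw -91.67 down [ 0.003  0.008 -1.   ] gap 38.9 F [-0.2  6.9  3. ] j [-0.05  0.1   1.61  0.01  1.42  1.55] t 3.2
shift tool m [ 0.002   0.0059 -0.0015]
```

View pics/g2s.png

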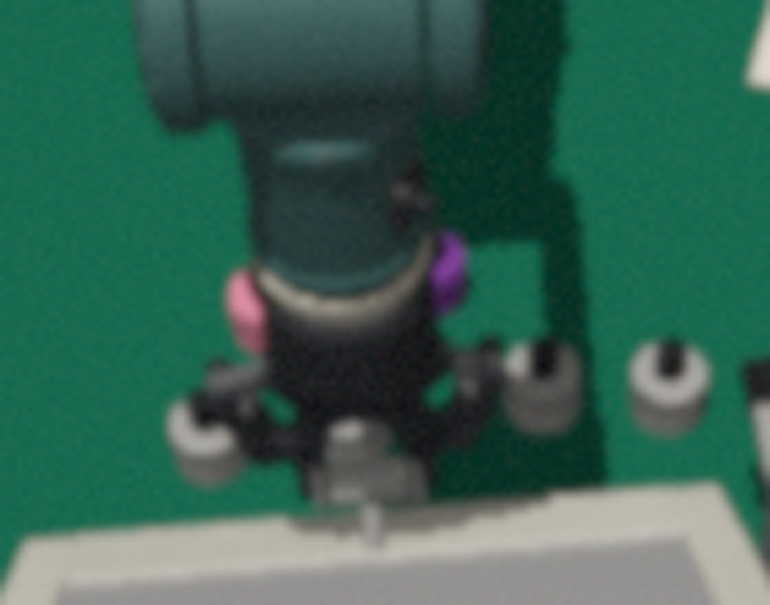

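```bash
cat > arc.py <<'E'
from h import *
import sys
# offset of grasp point from bar taken at shut: bar0
def bar(th): 
    a=np.arctan2(-67,-146)-th
    return 160.64*np.array([np.cos(a),np.sin(a)])
s=sense();R=Rt(s);g=s["tool_pos"]+6*R[:,1]
yaw=np.radians(-1.65);ex=np.array([np.cos(yaw),np.sin(yaw),0])
H=np.array([529.6-2.0,32.9,120.0])  # tool grasp pt when shut (reference)
ths=eval(sys.argv[1])
rel=g-H; x=rel@ex; z=rel[2]
cur=bar(0)+[x,z]; print("theta est",np.mod(np.arctan2(-67,-146)-np.arctan2(cur[1],cur[0]),2*np.pi).round(3),"r",np.hypot(*cur).round(1),"lat",rel@[-np.sin(yaw),np.cos(yaw),0], "F",s["wrist_force"].round(1),"gap",s["finger_gap"].round(1),"t",s["clock"],"x",np.degrees(np.arctan2(R[1,0],R[0,0])).round(2),s["joint_pos"].round(2))
for th in ths:
    t=bar(th)-bar(0); p=H+ex*t[0]+[0,0,t[1]]
    print(round(th,2),(R.T@(p-g)/1000).round(4))
E
python3 arc.py "[.03,.08,.15,.22,.3,.38,.46,.5]"
```

```text
Traceback (most recent call last):
  File "arc.py", line 12, in <module>
    cur=bar(0)+[x,z]; print("theta est",np.mod(np.arctan2(-67,-146)-np.arctan2(cur[1],cur[0]),2*np.pi).round(3),"r",np.hypot(*cur).round(1),"lat",rel@[-np.sin(yaw),np.cos(yaw),0], "F",s["wrist_force"].round(1),"gap",s["finger_gap"].round(1),"t",s["clock"],"x",np.degrees(np.arctan2(R[1,0],R[0,0])).round(2),s["joint_pos"].round(2))
                                                                                                                                                                                                                        ^^^^^^^^^^^^^^^^^^^^^
AttributeError: 'float' object has no attribute 'round'
```

```bash
sed -i 's/529.6-2.0/529.6/; s/s\["finger_gap"\].round(1)/round(s["finger_gap"],1)/' arc.py
python3 arc.py "[.03,.08,.15,.22,.3,.38,.46,.5]"
```

```text
theta est 6.283 r 160.7 lat 0.03789171804560752 F [-0.9  6.1  4.4] gap 38.5 t 3.3 x -91.66 [-0.05  0.1   1.61  0.01  1.42  1.55]
0.03 [ 0.     -0.0045 -0.0019]
0.08 [-0.     -0.012  -0.0048]
0.15 [-0.0001 -0.0227 -0.0083]
0.22 [-0.0002 -0.0336 -0.011 ]
0.3 [-0.0003 -0.0463 -0.0131]
0.38 [-0.0004 -0.0591 -0.0142]
0.46 [-0.0005 -0.0719 -0.0143]
0.5 [-0.0005 -0.0783 -0.014 ]
```

```bash
python3 -m jog '[[[0,0,0,0,0.6],[0,0,0,0,0.7],[0,-0.0045,-0.002,0,0.7],[0,-0.012,-0.005,0,0.7],[0,-0.0227,-0.008,0,0.7],[0,-0.0336,-0.011,0,0.7],[0,-0.0463,-0.013,0,0.7],[0,-0.0463,-0.013,0,0.7]]]' 90; python3 arc.py "[.35,.45,.55,.65,.75,.85,.95,1.05]"
python3 -c "
from h import *
snap('scene','g3s',(150,100,370,320),2.7)"
```

```text
clock: 4.3
tool_pos: [520.3, 33.2, 174.2]
orientation: [-0.499, 0.487, -0.505, 0.509]
wrist_force: [13.7, 2.1, -4.2]
finger_gap: 37.9
theta est 0.31 r 156.3 lat 0.06913321684095988 F [13.7  2.1 -4.2] gap 37.9 t 4.3 x -91.6 [-0.05  0.04  1.58  0.01  1.5   1.55]
0.35 [ 0.     -0.006  -0.0048]
0.45 [-0.0001 -0.022  -0.0051]
0.55 [-0.0003 -0.038  -0.0037]
0.65 [-0.0004 -0.0538 -0.0008]
0.75 [-0.0005 -0.0692  0.0037]
0.85 [-0.0006 -0.0841  0.0097]
0.95 [-0.0008 -0.0983  0.0172]
1.05 [-0.0009 -0.1117  0.0261]
```

View pics/g3s.png

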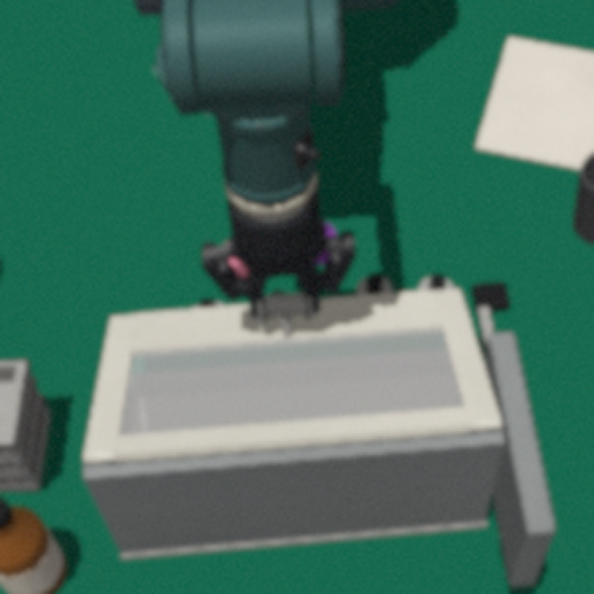

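```bash
sed -i 's/529.6,/533.5,/' arc.py; python3 arc.py "[.33,.40,.5,.6,.7,.8,.9,.92]"
```

```text
theta est 0.31 r 160.2 lat -0.03410785725594845 F [13.   2.5 -3.5] gap 37.7 t 4.35 x -91.6 [-0.05  0.04  1.58  0.01  1.5   1.55]
0.33 [-0.0001 -0.0031 -0.0007]
0.4 [-0.0002 -0.0143 -0.0013]
0.5 [-0.0003 -0.0304 -0.0007]
0.6 [-0.0004 -0.0463  0.0014]
0.7 [-0.0006 -0.0619  0.0051]
0.8 [-0.0007 -0.0771  0.0104]
0.9 [-0.0008 -0.0916  0.0172]
0.92 [-0.0008 -0.0945  0.0187]
```

```bash
python3 -m jog '[[[0,-0.003,-0.001,0,0.7],[0,-0.014,-0.001,0,0.7],[0,-0.03,-0.0005,0,0.7],[0,-0.046,0.0015,0,0.7],[0,-0.062,0.005,0,0.7],[0,-0.077,0.0105,0,0.7],[0,-0.0915,0.017,0,0.7],[0,-0.0945,0.0185,0,0.7]]]' 90; python3 arc.py "[.95,1.02,1.1,1.2,1.3,1.4,1.5,1.55]"
```

```text
clock: 5.35
tool_pos: [540.5, 32.5, 265.2]
orientation: [-0.5, 0.486, -0.505, 0.509]
wrist_force: [15.0, 4.2, -17.0]
finger_gap: 37.2
theta est 0.91 r 156.5 lat -0.08618676423669887 F [ 15.    4.2 -17. ] gap 37.2 t 5.35 x -91.58 [-0.05  0.05  1.39  0.01  1.68  1.55]
0.95 [-0.0002 -0.0076 -0.0004]
1.02 [-0.0003 -0.017   0.0057]
1.1 [-0.0004 -0.0273  0.0134]
1.2 [-0.0005 -0.0391  0.0242]
1.3 [-0.0006 -0.0499  0.0361]
1.4 [-0.0007 -0.0594  0.0491]
1.5 [-0.0007 -0.0676  0.0629]
1.55 [-0.0008 -0.0711  0.0701]
```

```bash
sed -i 's/533.5,32.9,120.0/536,32.9,117.0/' arc.py; python3 arc.py "[.95,1.02,1.1,1.2,1.3,1.4,1.5,1.55]"
```

```text
theta est 0.919 r 160.1 lat -0.15817164515735752 F [ 15.    4.2 -17. ] gap 37.2 t 5.35 x -91.58 [-0.05  0.05  1.39  0.01  1.68  1.55]
0.95 [-0.0002 -0.0045  0.002 ]
1.02 [-0.0003 -0.014   0.0081]
1.1 [-0.0004 -0.0242  0.0158]
1.2 [-0.0005 -0.0361  0.0266]
1.3 [-0.0006 -0.0468  0.0386]
1.4 [-0.0007 -0.0563  0.0515]
1.5 [-0.0008 -0.0645  0.0654]
1.55 [-0.0008 -0.0681  0.0726]
```

```bash
python3 -m jog '[[[0,-0.0045,0.002,0,0.7],[0,-0.014,0.008,0,0.7],[0,-0.024,0.016,0,0.7],[0,-0.036,0.0265,0,0.7],[0,-0.047,0.0385,0,0.7],[0,-0.056,0.0515,0,0.7],[0,-0.064,0.065,0,0.7],[0,-0.0675,0.0725,0,0.7]]]' 90; python3 arc.py "[1.6,1.68,1.76,1.85,1.95,2.05,2.15,2.2]";python3 -c "
from h import *
snap('scene','g4s',(130,60,400,330),2.2)"
```

```text
clock: 6.35
tool_pos: [612.2, 30.5, 328.7]
orientation: [0.498, -0.487, 0.508, -0.506]
wrist_force: [2.8, 3.8, -19.4]
finger_gap: 36.2
theta est 1.535 r 155.2 lat -0.14815312264568717 F [  2.8   3.8 -19.4] gap 36.2 t 6.35 x -91.61 [-0.05  0.22  1.08  0.01  1.83  1.55]
1.6 [-0.0003 -0.0092  0.0071]
1.68 [-0.0003 -0.0136  0.0192]
1.76 [-0.0003 -0.017   0.0315]
1.85 [-0.0004 -0.0197  0.0457]
1.95 [-0.0004 -0.0212  0.0617]
2.05 [-0.0004 -0.0211  0.0778]
2.15 [-0.0003 -0.0193  0.0937]
2.2 [-0.0003 -0.0179  0.1016]
```

View pics/g4s.png

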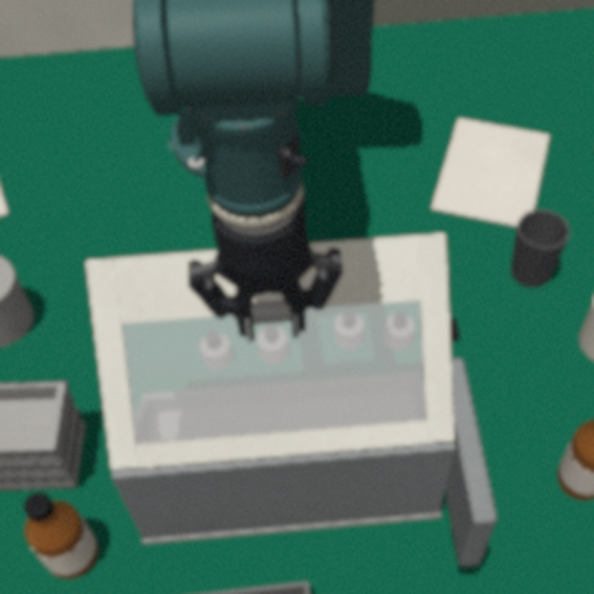

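```bash
sed -i 's/536,32.9,117.0/536,32.9,112.0/' arc.py; python3 arc.py "[1.56,1.62,1.7,1.78,1.86,1.94,2.02,2.08]"
```

```text
theta est 1.553 r 159.7 lat -0.14692153063150784 F [  6.    3.8 -19.2] gap 36.3 t 6.4 x -91.61 [-0.05  0.22  1.07  0.01  1.83  1.55]
1.56 [-0.0002 -0.0013  0.0006]
1.62 [-0.0002 -0.005   0.0095]
1.7 [-0.0002 -0.0092  0.0216]
1.78 [-0.0003 -0.0124  0.0341]
1.86 [-0.0003 -0.0146  0.0467]
1.94 [-0.0003 -0.0157  0.0595]
2.02 [-0.0003 -0.0159  0.0724]
2.08 [-0.0003 -0.0153  0.082 ]
```

```bash
python3 -m jog '[[[0,-0.0013,0.001,0,0.7],[0,-0.005,0.0095,0,0.7],[0,-0.009,0.0215,0,0.7],[0,-0.0122,0.034,0,0.7],[0,-0.0142,0.0465,0,0.7],[0,-0.015,0.0595,0,0.7],[0,-0.015,0.0725,0,0.7],[0,-0.015,0.077,0,0.7]]]' 90; python3 arc.py "[2.05,2.1,2.15,2.2,2.25,2.3]"
```

```text
clock: 7.4
tool_pos: [689.6, 28.3, 343.8]
orientation: [0.498, -0.488, 0.508, -0.506]
wrist_force: [-4.3, 1.9, -12.9]
finger_gap: 33.0
theta est 2.05 r 159.0 lat -0.13862000104382385 F [ -4.3   1.9 -12.9] gap 33.0 t 7.4 x -91.62 [-0.05  0.42  0.8   0.01  1.92  1.56]
2.05 [-0.0002 -0.0016  0.0001]
2.1 [-0.0001 -0.001   0.0081]
2.15 [-0.0001  0.0001  0.0161]
2.2 [-0.0001  0.0015  0.024 ]
2.25 [-0.0001  0.0034  0.0318]
2.3 [-0.      0.0056  0.0395]
```

```bash
python3 -c "
from h import *
snap('scene','g5s',(150,60,350,260),3);snap('top','g5',(200,30,400,250),2.7)"
```

```text
(no output)
```

View pics/g5s.png

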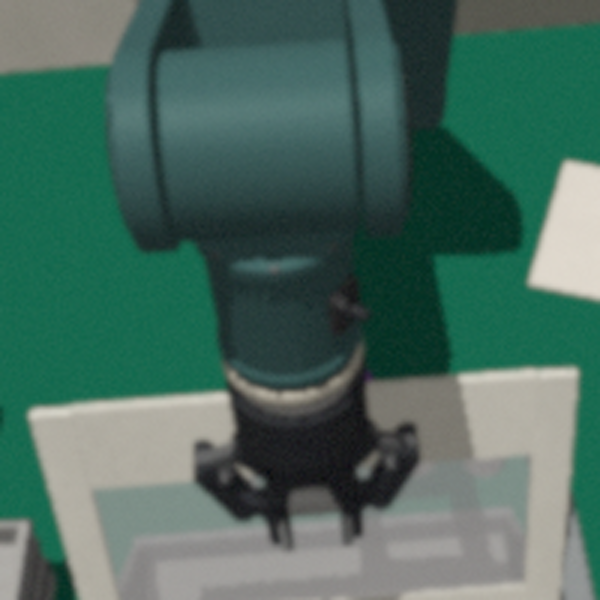

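View pics/g5.png

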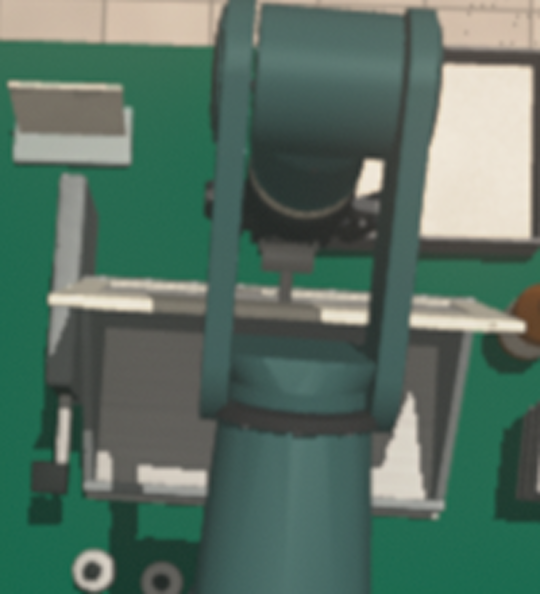

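```bash
python3 -m jog '[[[0,-0.001,0.004,0,0.7],[0,-0.001,0.008,0,0.7],[0,-0.000,0.012,0,0.7],[0,0.0,0.016,0,0.7],[0,0.001,0.02,0,0.7],[0,0.001,0.024,0,0.7],[0,0.001,0.024,0,0.7],[0,0.001,0.024,0,0.7]]]' 90; python3 arc.py "[2.05,2.1,2.15,2.2,2.25,2.3]";python3 -c "
from h import *
snap('top','g6',(200,30,400,250),2.7)"
```

```text
clock: 8.5
tool_pos: [713.9, 27.6, 343.4]
orientation: [0.498, -0.487, 0.508, -0.506]
wrist_force: [-0.9, 0.1, 0.1]
finger_gap: 25.7
theta est 2.2 r 161.6 lat -0.06971890024653248 F [-0.9  0.1  0.1] gap 25.7 t 8.5 x -91.6 [-0.05  0.48  0.71  0.01  1.94  1.56]
2.05 [-0.0001 -0.0023 -0.0241]
2.1 [-0.0001 -0.0016 -0.0161]
2.15 [-0.0001 -0.0005 -0.0082]
2.2 [-0.0001  0.0009 -0.0003]
2.25 [-0.      0.0028  0.0076]
2.3 [0.     0.005  0.0153]
```

View pics/g6.png

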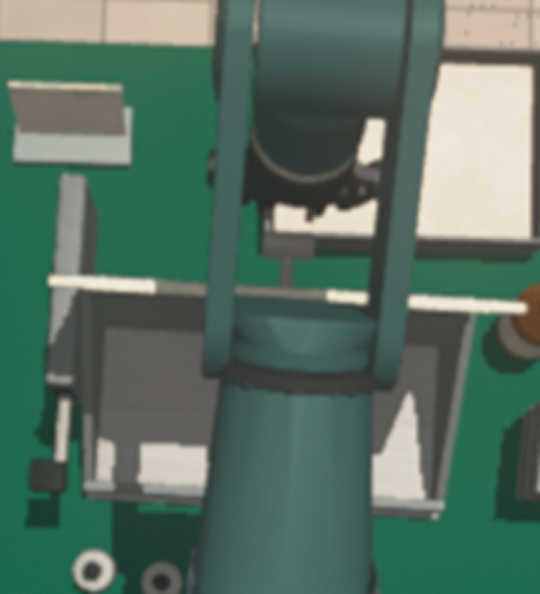

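```bash
python3 -m jog '[[[0,-0.01,0.002,0,0.7],[0,-0.03,0.002,0,0.7],[0,-0.05,0.002,0,0.7],[0,-0.07,0.002,0,0.7],[0,-0.09,0.002,0,0.7],[0,-0.11,0.002,0,1],[0,-0.125,0.001,0,1],[0,-0.125,0.0,0,1]]]' 60; python3 -c "
from h import *
togo([580,29,470])
snap('scene','g7s',(100,0,400,300),2);p,d=snapshot('top');print(onz('top',200+288/2.7,30+245/2.7,335))
"
```

```text
clock: 9.55
tool_pos: [708.5, 26.0, 465.8]
orientation: [-0.5, 0.486, -0.507, 0.507]
wrist_force: [-0.3, 0.8, 0.0]
finger_gap: -0.0
grasp [708.5  26.1 459.8] x-axis yaw -91.6 down [ 0.014  0.012 -1.   ] gap -0.0 F [-0.3  0.8  0. ] j [-0.05  0.6   0.27  0.02  2.25  1.56] t 9.55
shift tool m [ 0.0005 -0.0119 -0.1284]
[679.77653013  26.27714003 335.        ]
```

View pics/g7s.png

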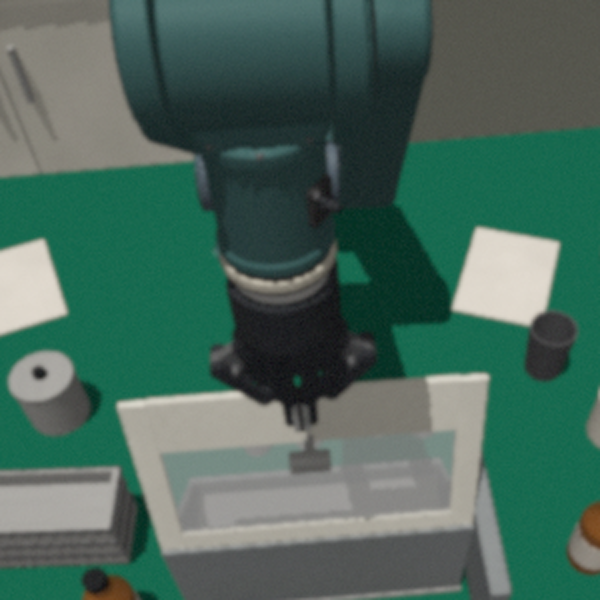

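```bash
python3 -m jog '[[[0,0,-0.03,0,1],[0,0,-0.07,0,1],[0,0,-0.11,0,1],[0,0,-0.14,0,1],[0,0.02,-0.15,0,1],[0,0.05,-0.15,0,1],[0,0.08,-0.15,0,1],[0,0.085,-0.15,0,1]]]' 60; python3 -c "
from h import *
togo([620,28,370])
p,d=snap('top','g8',(200,30,400,250),2.7)
"
```

```text
clock: 10.65
tool_pos: [559.0, 31.4, 375.2]
orientation: [0.498, -0.488, 0.508, -0.506]
wrist_force: [1.0, 0.5, -1.2]
finger_gap: -0.2
grasp [559.   31.4 369.2] x-axis yaw -91.6 down [ 0.008  0.013 -1.   ] gap -0.2 F [ 1.   0.5 -1.2] j [-0.05  0.11  1.11  0.01  1.91  1.55] t 10.65
shift tool m [ 0.0017 -0.0004  0.061 ]
```

View pics/g8.png

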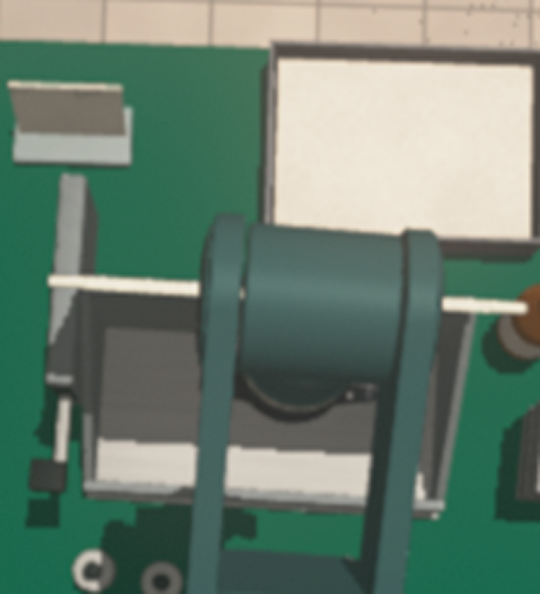

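```bash
python3 -m jog '[[[0,0,0.01,0,1],[0,0,0.02,0,1],[0,0,0.035,0,1],[0,0,0.045,0,1],[0,0,0.055,0,1],[0,0,0.06,0,1],[0,0,0.065,0,1],[0,0,0.07,0,1]]]' 60; python3 -m jog '[[[0,0,0.002,0,1],[0,0,0.004,0,1],[0,0,0.006,0,1],[0,0,0.008,0,1],[0,0,0.01,0,1],[0,0,0.012,0,1],[0,0,0.014,0,1],[0,0,0.014,0,1]]]' 60'';python3 -c "
from h import *
togo([620,28,370])
p,d=snap('top','g9',(200,30,400,250),2.7)
"
```

```text
clock: 11.7
tool_pos: [629.2, 29.4, 377.7]
orientation: [0.499, -0.487, 0.508, -0.506]
wrist_force: [-3.0, 0.6, 2.9]
finger_gap: 0.3
clock: 12.7
tool_pos: [642.4, 29.1, 377.9]
orientation: [0.498, -0.488, 0.508, -0.506]
wrist_force: [-4.9, -0.7, 3.2]
finger_gap: -0.2
grasp [642.5  29.1 371.9] x-axis yaw -91.6 down [ 0.008  0.013 -1.   ] gap -0.2 F [-4.9 -0.7  3.2] j [-0.05  0.31  0.87  0.01  1.96  1.56] t 12.7
shift tool m [ 0.0018  0.0017 -0.0224]
```

View pics/g9.png

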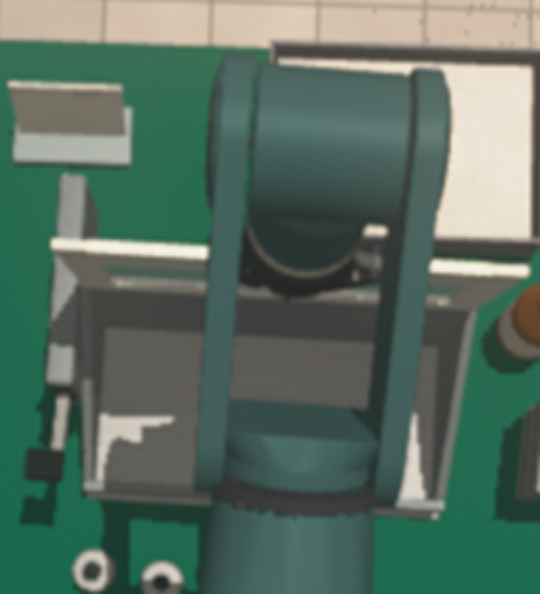

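```bash
python3 -m jog '[[[0,0,0.002,0,1],[0,0,0.004,0,1],[0,0,0.006,0,1],[0,0,0.008,0,1],[0,0,0.01,0,1],[0,0,0.01,0,1],[0,0,0.01,0,1],[0,0,0.01,0,1]]]' 60;python3 -c "
from h import *
p,d=snap('top','g10',(200,30,400,250),2.7)
"
```

```text
clock: 13.75
tool_pos: [643.0, 29.1, 378.1]
orientation: [0.491, -0.494, 0.515, -0.499]
wrist_force: [-34.9, -0.9, 4.5]
finger_gap: 0.1
```

View pics/g10.png

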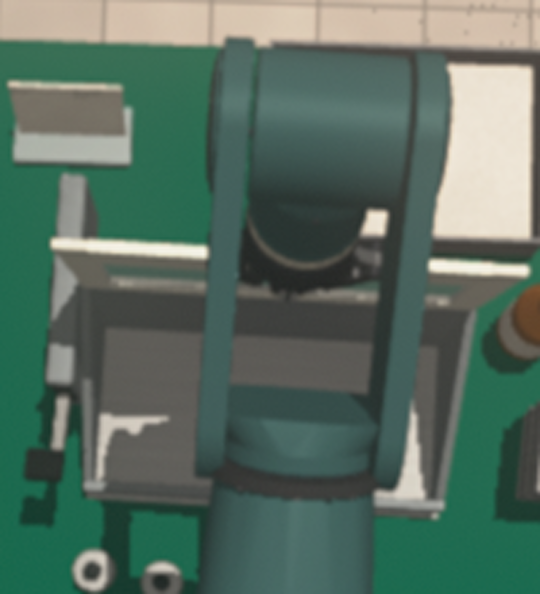

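```bash
python3 -m jog '[[[0,0,-0.01,0,1],[0,0,-0.04,0,1],[0,0,-0.08,0,1],[0.02,0,-0.11,0,0.8],[0.06,0,-0.13,0,0.5],[0.1,0,-0.14,0,0.2],[0.14,0,-0.14,0,0],[0.16,0,-0.14,0,0]]]' 60;python3 -c "
from h import *
p,d=snap('top','g11',(190,80,500,260),2.5)
p,d=snap('scene','g11s',(50,190,370,320),2.4)
np.save('s11.npy',p)
togo([542.5,-437.5,240])
"
```

```text
clock: 14.8
tool_pos: [498.9, -128.7, 378.1]
orientation: [0.491, -0.494, 0.515, -0.5]
wrist_force: [0.6, -0.5, -0.2]
finger_gap: 85.1
grasp [ 498.8 -128.3  371.9] x-axis yaw -91.76 down [-0.019  0.013 -1.   ] gap 85.3 F [-0.1  0.4  0.2] j [-0.37  0.03  1.19  0.01  1.94  1.24] t 14.9
shift tool m [0.3093 0.127  0.0555]
```

View pics/g11s.png

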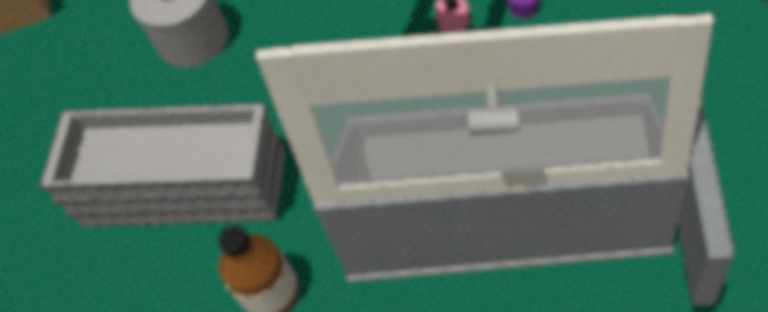

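View pics/g11.png

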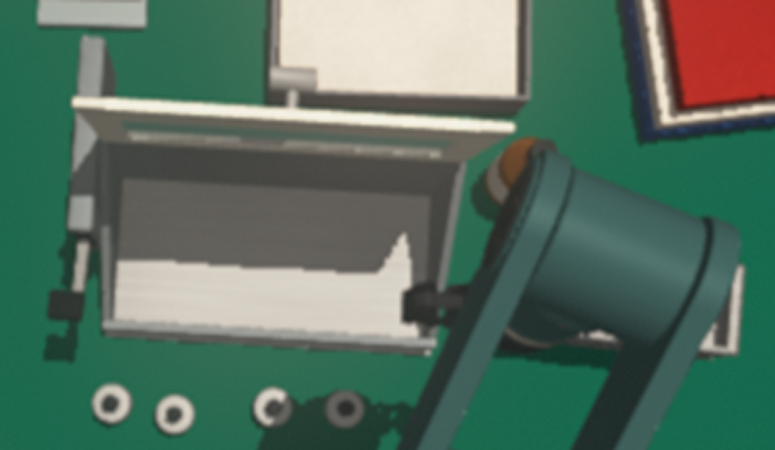

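```bash
cat >> h.py <<'E'
def tri(a,b):
    o1,d1=ray("top",*a);o2,d2=ray("scene",*b)
    d1=d1/np.linalg.norm(d1);d2=d2/np.linalg.norm(d2)
    t=np.linalg.lstsq(np.c_[d1,-d2],o2-o1,rcond=None)[0]
    p,q=o1+t[0]*d1,o2+t[1]*d2;return ((p+q)/2).round(1),np.linalg.norm(p-q).round(1)
E
python3 - <<'E'
from h import *
for a,b in [((484.7,221.9),(66,112)),((487.6,186.1),(45,186)),((402.4,177.1),(275,182)),((399,212.4),(265,105))]:
    print(tri(a,(50+b[0]/2.4,190+b[1]/2.4)))
# locker inner floor corners (z6) / front wall top outer edge z40 top view
for n,(a,b,z) in dict(frontL=(105,330,40),frontR=(432,352,40),padtop=(66,303,180),panelL=(75,100,388),panelR=(515,127,388)).items():
    print(n,onz('top',190+a/2.5,80+b/2.5,z).round(1))
E
```

```text
(array([ 494.7, -441.8,  101.5]), np.float64(5.9))
(array([ 586.3, -447.5,  104.3]), np.float64(7.5))
(array([ 604.2, -221.7,   93.9]), np.float64(26.9))
(array([ 512.7, -223.5,  101.5]), np.float64(4.7))
frontL [506.  205.8  40. ]
frontR [ 493.  -143.9   40. ]
padtop [519.5 229.8 180. ]
panelL [661.3 201.4 388. ]
panelR [ 650.6 -150.1  388. ]
```

```bash
python3 -m jog '[[[0.05,0.0,0.0,1,0],[0.11,0.02,0.01,2,0],[0.17,0.05,0.02,3,0],[0.23,0.09,0.04,3,0],[0.28,0.14,0.05,3,0],[0.305,0.18,0.053,3,0],[0.31,0.2,0.0535,3,0],[0.31,0.2,0.0535,3,0]]]' 60;python3 -c "
from h import *
p,d=snap('scene','h1s',(20,140,220,300),3.7)
togo([541,-439,90])
"
```

```text
clock: 15.9
tool_pos: [538.8, -435.6, 167.9]
orientation: [0.477, -0.48, 0.531, -0.509]
wrist_force: [-0.7, 0.3, 0.3]
finger_gap: 85.5
grasp [ 539.6 -435.7  165.4] x-axis yaw -94.7 down [-0.02   0.016 -1.   ] gap 85.2 F [ 0.8 -0.4  0.4] j [-0.76  0.45  1.09 -0.    1.63  0.89] t 15.95
shift tool m [0.0042 0.0753 0.0033]
```

View pics/h1s.png

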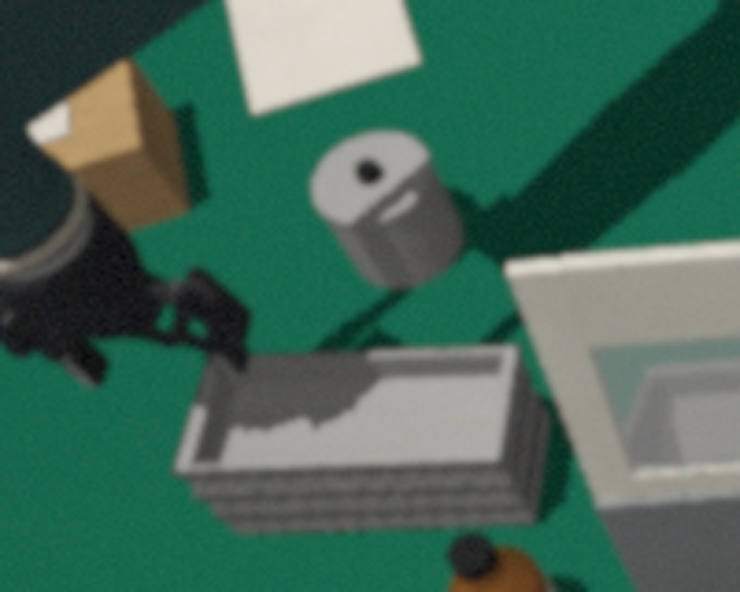

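```bash
python3 -m jog '[[[0.004,0.01,0.003,0,0],[0.004,0.03,0.003,0,0],[0.004,0.05,0.003,0,0.2],[0.004,0.063,0.003,0,0.4],[0.004,0.063,0.003,0,0.6],[0.004,0.063,0.003,0,0.8],[0.004,0.063,0.003,0,1],[0.004,0.063,0.003,0,1]]]' 60;python3 -c "
from h import *
p,d=snap('scene','h2s',(20,140,220,300),3.7)
togo([541,-439,101])
"
```

```text
clock: 16.95
tool_pos: [541.6, -439.7, 109.6]
orientation: [0.478, -0.481, 0.528, -0.512]
wrist_force: [0.5, -0.8, 1.6]
finger_gap: 6.7
grasp [ 541.4 -439.6  103.5] x-axis yaw -94.7 down [-0.019  0.014 -1.   ] gap 6.6 F [ 0.1 -0.1  1.9] j [-0.76  0.49  1.16 -0.    1.52  0.89] t 17.0
shift tool m [-0.0005  0.0025 -0.0004]
```

View pics/h2s.png

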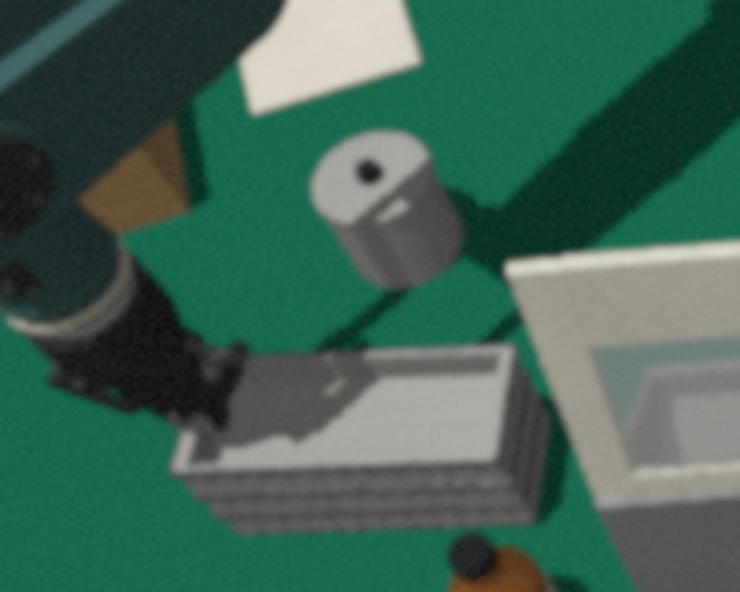

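```bash
python3 -m jog '[[[0,0,0,0,1],[0,0,0,0,1],[0,0,0,0,1],[0,-0.006,0,0,1],[0,-0.015,0,0,1],[0,-0.03,0,0,1],[0,-0.045,0,0,1],[0,-0.045,0,0,1]]]' 115;python3 -c "
from h import *
p,d=snap('scene','h3s',(20,140,220,300),3.7)
togo([541,-439,230])
"
```

```text
clock: 18.0
tool_pos: [543.4, -441.2, 157.9]
orientation: [0.478, -0.48, 0.526, -0.514]
wrist_force: [0.1, -0.3, -2.7]
finger_gap: 5.7
grasp [ 542.8 -440.7  150.3] x-axis yaw -94.7 down [-0.017  0.012 -1.   ] gap 5.9 F [ 0.  -0.1 -3.5] j [-0.76  0.47  1.1  -0.    1.6   0.89] t 18.05
shift tool m [-0.0024 -0.0796 -0.0033]
```

View pics/h3s.png

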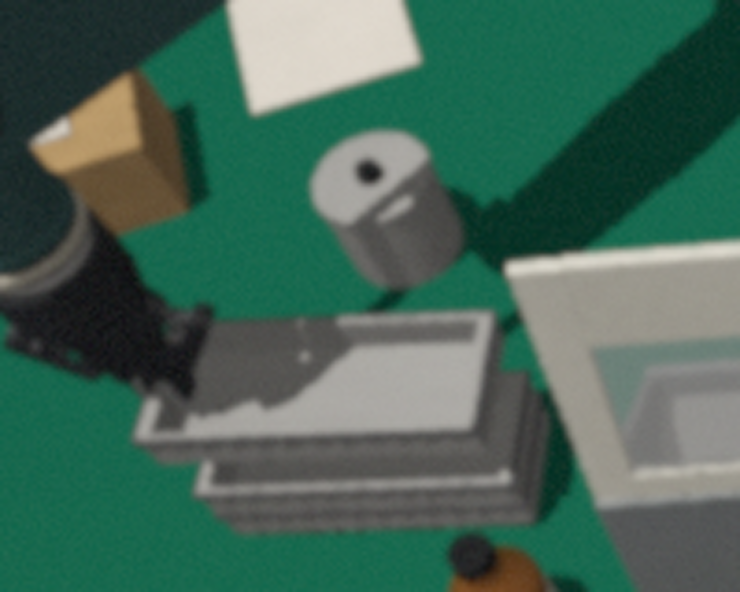

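```bash
python3 -m jog '[[[0,-0.02,0,0,1],[0,-0.05,0,0,1],[0,-0.08,0,0,1],[0,-0.095,0,0,1],[-0.01,-0.1,0,0,1],[-0.03,-0.1,0,0,1],[-0.06,-0.1,0,0,1],[-0.08,-0.1,0,0,1]]]' 115;python3 -c "
from h import *
togo([570,-72,250])
"
```

```text
clock: 19.05
tool_pos: [551.0, -359.3, 255.6]
orientation: [0.478, -0.481, 0.528, -0.511]
wrist_force: [0.5, -0.4, -2.2]
finger_gap: 5.3
grasp [ 550.9 -359.2  249.6] x-axis yaw -94.6 down [-0.019  0.014 -1.   ] gap 5.3 F [ 0.5 -0.4 -2.2] j [-0.66  0.35  1.06 -0.    1.76  0.99] t 19.05
shift tool m [-0.2878  0.0033 -0.0039]
```

```bash
python3 -m jog '[[[-0.02,0,0,-0.5,1],[-0.06,0,0,-1,1],[-0.1,0,0,-1.5,1],[-0.145,0,-0.001,-2,1],[-0.19,0,-0.002,-2.5,1],[-0.23,0,-0.003,-2.9,1],[-0.265,0,-0.004,-2.9,1],[-0.285,0,-0.004,-2.9,1]]]' 115;python3 -c "
from h import *
p,d=snap('scene','h4s',(100,80,380,300),2.7)
p,d=snap('top','h4',(190,80,500,260),2.5)
togo([576,-72,250])
"
```

```text
clock: 20.05
tool_pos: [569.4, -72.7, 259.2]
orientation: [0.492, -0.494, 0.515, -0.498]
wrist_force: [-0.3, 0.6, -2.3]
finger_gap: 5.6
grasp [569.6 -72.8 253.3] x-axis yaw -91.53 down [-0.019  0.015 -1.   ] gap 5.9 F [ 0.8 -0.7 -2. ] j [-0.23  0.16  1.29  0.01  1.72  1.37] t 20.15
shift tool m [-0.0009  0.0031  0.0064]
```

View pics/h4s.png

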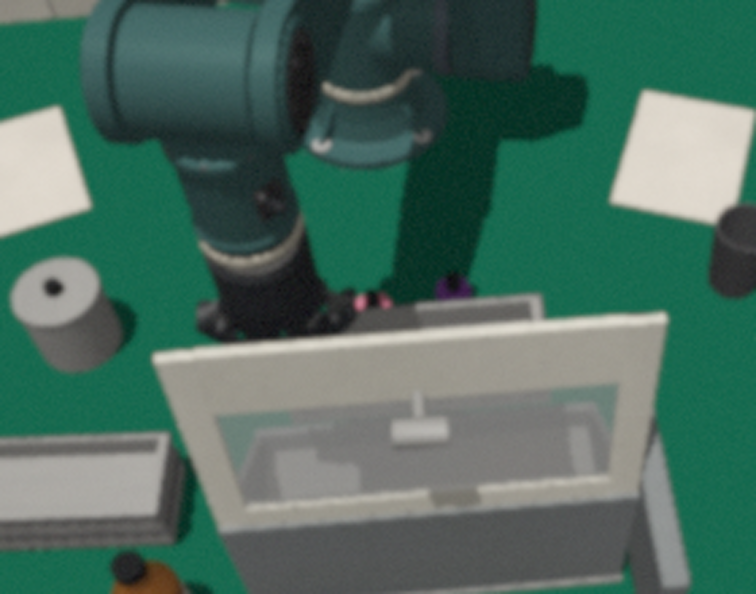

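View pics/h4.png

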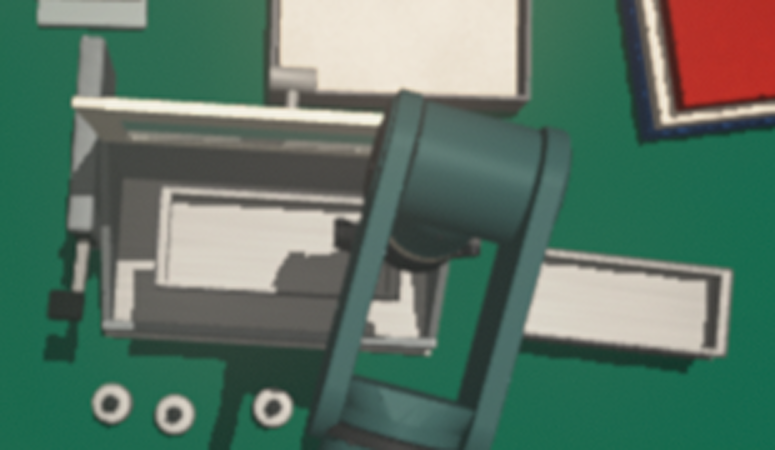

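```bash
python3 -m jog '[[[-0.001,0.02,0.002,0,1],[-0.001,0.05,0.004,0,1],[-0.001,0.08,0.006,0,1],[-0.001,0.11,0.006,0,1],[-0.001,0.14,0.006,0,1],[-0.001,0.17,0.006,0,1],[-0.001,0.195,0.006,0,1],[-0.001,0.2,0.006,0,1]]]' 115;python3 -c "
from h import *
p,d=snap('scene','h5s',(100,80,380,300),2.7)
p,d=snap('top','h5',(190,80,500,260),2.5)
togo([576,-72,42])
"
```

```text
clock: 21.15
tool_pos: [570.1, -70.1, 56.6]
orientation: [0.49, -0.496, 0.517, -0.497]
wrist_force: [0.9, 0.1, -2.6]
finger_gap: 5.8
grasp [571.6 -69.9  52.8] x-axis yaw -91.58 down [-0.02   0.014 -1.   ] gap 5.7 F [-0.4  0.2 -2.1] j [-0.23  0.28  1.55  0.01  1.33  1.37] t 21.25
shift tool m [0.0021 0.0107 0.0047]
```

View pics/h5s.png

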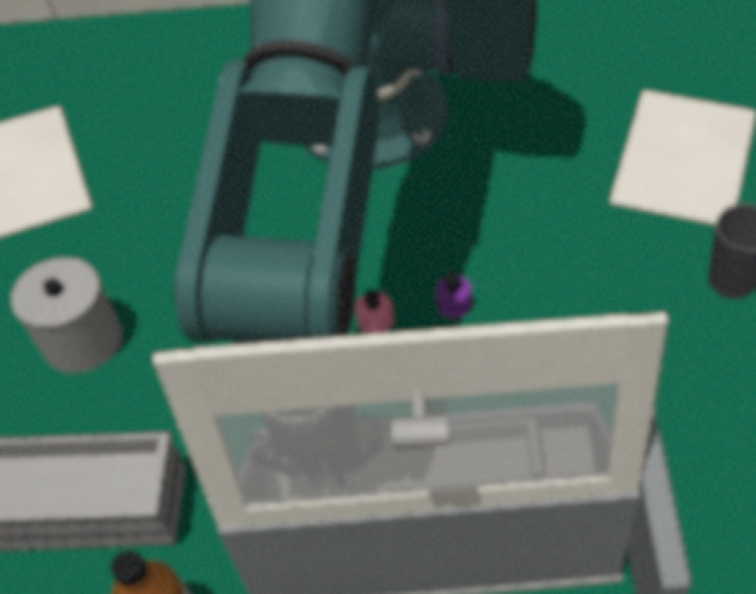

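View pics/h5.png

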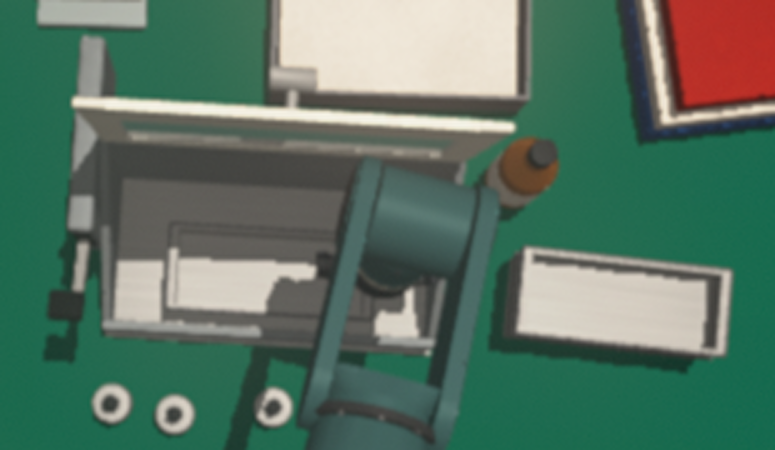

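```bash
python3 -m jog '[[[0,0.002,0.003,0,1],[0,0.004,0.006,0,1],[0,0.006,0.01,0,1],[0,0.008,0.01,0,1],[0,0.01,0.01,0,1],[0,0.011,0.01,0,1],[0,0.012,0.01,0,1],[0,0.012,0.01,0,1]]]' 115;python3 -c "
from h import *
togo([576,-72,42])
"
```

```text
clock: 22.25
tool_pos: [581.3, -70.0, 47.6]
orientation: [0.491, -0.495, 0.515, -0.498]
wrist_force: [-4.0, 1.3, 4.6]
finger_gap: 5.8
grasp [581.1 -70.   41.6] x-axis yaw -91.58 down [-0.021  0.014 -1.   ] gap 5.8 F [-4.   1.3  4.6] j [-0.22  0.31  1.54  0.01  1.32  1.37] t 22.25
shift tool m [ 0.0022 -0.0004 -0.0051]
```

```bash
python3 -m jog '[[[0,0,0,0,0.85],[0,0,0,0,0.6],[0,0,0,0,0.5],[0,-0.005,0,0,0.5],[0,-0.03,0,0,0.5],[0,-0.07,0,0,0.5],[0,-0.11,-0.02,0,0.5],[0,-0.12,-0.04,0,0.5]]]' 60;python3 -m jog '[[[0.01,-0.03,-0.01,0,0.5],[0.04,-0.04,-0.02,0,0.5],[0.08,-0.04,-0.03,0,0.5],[0.12,-0.04,-0.04,0,0.5],[0.16,-0.04,-0.05,0,0.5],[0.2,-0.04,-0.06,0,0.5],[0.22,-0.04,-0.07,0,0.5],[0.22,-0.04,-0.07,0,0.5]]]'; python3 -c "
from h import *
p,d=snap('top','h6',(190,80,500,260),2.5);np.save('t6.npy',p);np.save('d6.npy',d)
p,d=snap('scene','h6s',(100,80,380,300),2.7);np.save('s6.npy',p)
togo([576,-72,42])
"
```

```text
clock: 23.25
tool_pos: [545.3, -71.1, 172.7]
orientation: [0.493, -0.493, 0.513, -0.5]
wrist_force: [-0.1, -0.4, -1.2]
finger_gap: 42.8
clock: 24.25
tool_pos: [469.2, -290.8, 211.2]
orientation: [0.492, -0.493, 0.514, -0.501]
wrist_force: [-0.6, 0.6, -0.2]
finger_gap: 42.9
grasp [ 470.  -289.1  205.2] x-axis yaw -91.58 down [-0.013  0.013 -1.   ] gap 42.7 F [ 1.3 -0.7 -0.1] j [-0.66  0.12  1.43  0.    1.61  0.94] t 24.35
shift tool m [-0.2178  0.1647  0.1022]
```

View pics/h6.png

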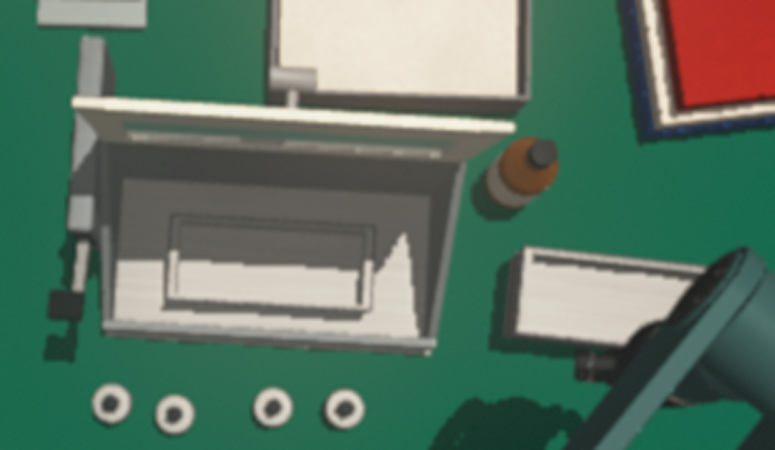

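View pics/h6s.png

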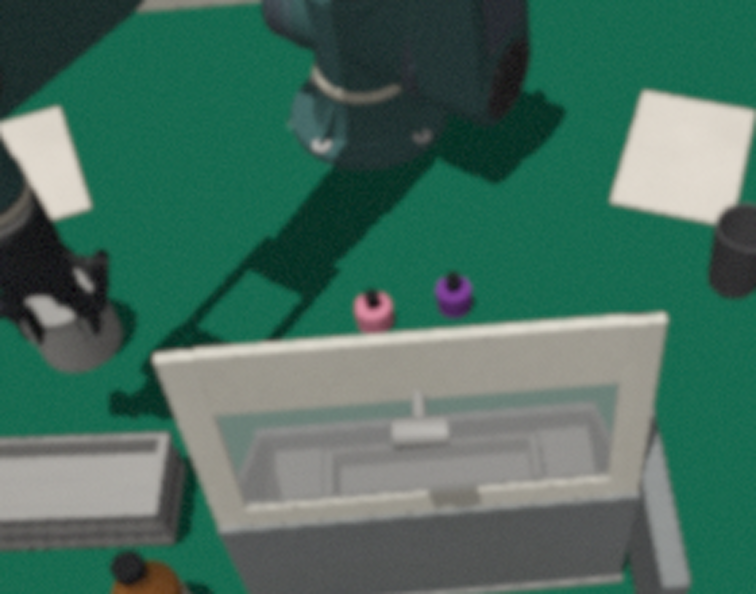

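```bash
cat > pots.py <<'E'
from h import *
def knobs(p,D=None):
    hsv=cv2.cvtColor(p,cv2.COLOR_RGB2HSV)
    m=((hsv[...,1]<70)&(hsv[...,2]>140)).astype(np.uint8)
    out=[]
    cn,hi=cv2.findContours(m,cv2.RETR_EXTERNAL,2)
    for c in cn:
        (x,y),r=cv2.minEnclosingCircle(c)
        if 5<r<12 and y>225 and cv2.contourArea(c)>60:
            q=onz("top",x,y,34); out.append((round(x,1),round(y,1),round(r,1),q[:2].round(1)))
    return out
E
python3 - <<'E'
from pots import *
p=np.load('t6.npy')
for k in knobs(p):print(k)
for a,b in [(111,404),(174,414),(272,407),(344,409)]:print("knob",onz('top',190+a/2.5,80+b/2.5,54).round(1))
c=[onz('top',190+a/2.5,80+b/2.5,46) for a,b in [(170,214),(375,227),(371,312),(165,300)]]
for q in c:print(q.round(1))
print("tray centre",np.mean(c,0))
E
```

```text
(259.6, 245.0, 7.5, array([420.3, 129.5]))
(327.7, 242.8, 7.5, array([431.6, -52.2]))
(298.9, 242.3, 7.6, array([430.7,  24.8]))
(234.2, 240.7, 7.4, array([429.9, 197.5]))
knob [427. 195.  54.]
knob [418.5 128.5  54. ]
knob [429.   25.8  54. ]
knob [429.1 -50.   54. ]
[632.2 140.4  46. ]
[624.9 -79.6  46. ]
[533.3 -77.2  46. ]
[539.5 142.6  46. ]
tray centre [582.46132141  31.55221094  46.        ]
```

```bash
python3 -c "
from h import *
togo([430,-49,110])
"
```

```text
grasp [ 470.  -289.1  205.2] x-axis yaw -91.58 down [-0.013  0.013 -1.   ] gap 42.7 F [ 1.3 -0.7 -0.1] j [-0.66  0.12  1.43  0.    1.61  0.94] t 24.35
shift tool m [-0.2377  0.0988 -0.0453]
```

```bash
python3 -m jog '[[[-0.03,0,-0.01,0,0.5],[-0.08,0,-0.02,0,0.5],[-0.13,0.01,-0.03,0,0.5],[-0.18,0.03,-0.04,0,0.5],[-0.22,0.05,-0.0453,0,0.5],[-0.238,0.08,-0.0453,0,0.5],[-0.238,0.099,-0.0453,0,0.5],[-0.238,0.099,-0.0453,0,0.5]]]';python3 -c "
from h import *
p,d=snap('scene','k1',(170,120,350,260),4.3)
togo([430,-49,57])
"
```

```text
clock: 25.35
tool_pos: [428.8, -47.1, 114.5]
orientation: [0.493, -0.494, 0.514, -0.499]
wrist_force: [-0.3, -0.0, 0.3]
finger_gap: 43.0
grasp [429.8 -47.6 109.8] x-axis yaw -91.48 down [-0.013  0.014 -1.   ] gap 42.8 F [ 0.4 -0.1  0.8] j [-0.25 -0.09  1.84  0.01  1.42  1.35] t 25.4
shift tool m [0.002  0.0527 0.001 ]
```

View pics/k1.png

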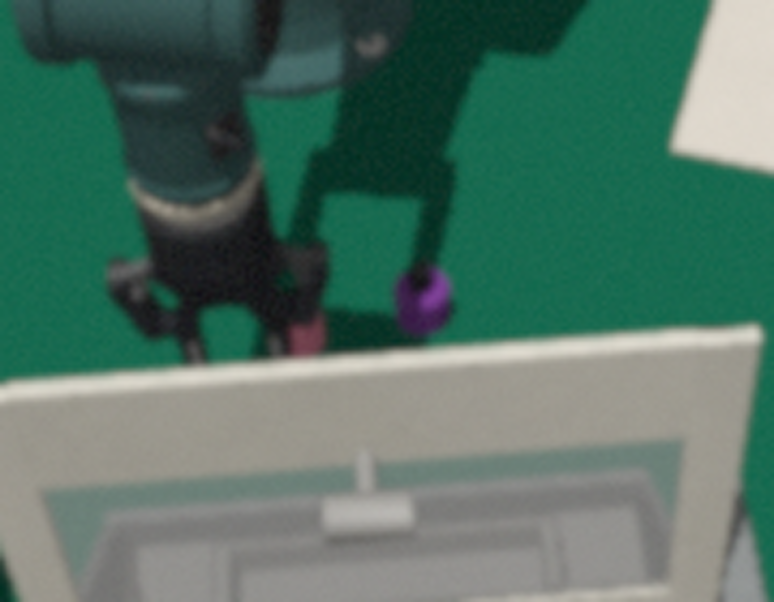

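```bash
python3 -m jog '[[[0.001,0.02,0.001,0,0.5],[0.001,0.04,0.001,0,0.5],[0.001,0.052,0.001,0,0.5],[0.001,0.052,0.001,0,0.5],[0.001,0.052,0.001,0,0.8],[0.001,0.052,0.001,0,1],[0.001,0.052,0.001,0,1],[0.001,0.052,0.001,0,1]]]' 40;python3 -c "
from h import *
togo([582.5,-38.5,135])
"
```

```text
clock: 26.4
tool_pos: [430.9, -48.3, 64.8]
orientation: [0.494, -0.493, 0.512, -0.5]
wrist_force: [-0.5, -1.1, 4.6]
finger_gap: 16.2
grasp [430.9 -48.2  58.8] x-axis yaw -91.47 down [-0.011  0.013 -1.   ] gap 16.2 F [-0.5 -1.1  4.6] j [-0.25 -0.04  1.89  0.01  1.3   1.34] t 26.4
shift tool m [-0.0146 -0.0778  0.1505]
```

```bash
python3 -m jog '[[[0,-0.015,0,0,1],[0,-0.04,0,0,1],[0,-0.065,0,0,1],[-0.003,-0.075,0.03,0,1],[-0.007,-0.078,0.07,0,1],[-0.012,-0.078,0.11,0,1],[-0.0145,-0.078,0.145,0,1],[-0.0145,-0.078,0.152,0,1]]]' ;python3 -c "
from h import *
p,d=snap('top','k2',(190,80,500,260),2.5)
togo([583,-38.5,76])
"
```

```text
clock: 27.4
tool_pos: [585.3, -38.5, 141.0]
orientation: [0.494, -0.493, 0.512, -0.5]
wrist_force: [-1.3, 1.1, -1.4]
finger_gap: 16.1
grasp [584.9 -38.6 134.9] x-axis yaw -91.45 down [-0.012  0.013 -1.   ] gap 16.0 F [ 0.1 -0.2 -0.7] j [-0.17  0.22  1.45  0.01  1.49  1.43] t 27.45
shift tool m [ 0.0007  0.0589 -0.0012]
```

View pics/k2.png

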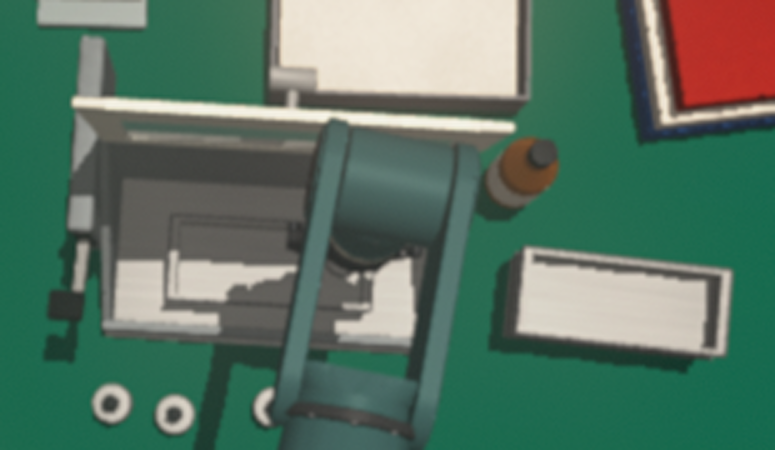

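```bash
python3 -m jog '[[[0.001,0.015,0,0,1],[0.001,0.03,0,0,1],[0.001,0.045,0,0,1],[0.001,0.055,0,0,1],[0.001,0.059,0,0,1],[0.001,0.06,0,0,1],[0.001,0.06,0,0,1],[0.001,0.06,0,0,1]]]' ;python3 -m jog '[[[0,0,0,0,0.8],[0,0,0,0,0.6],[0,0,0,0,0.55],[0,-0.01,0,0,0.55],[0,-0.03,0,0,0.55],[0,-0.05,0,0,0.55],[0,-0.065,-0.01,0,0.55],[0,-0.065,-0.03,0,0.5]]]'; python3 -c "
from h import *
togo([430,28,115])
"
```

```text
clock: 28.45
tool_pos: [584.6, -38.9, 81.3]
orientation: [0.494, -0.493, 0.512, -0.5]
wrist_force: [-0.0, -0.4, -1.7]
finger_gap: 16.4
clock: 29.45
tool_pos: [555.9, -39.2, 149.1]
orientation: [0.495, -0.492, 0.511, -0.501]
wrist_force: [-0.6, -0.9, -0.7]
finger_gap: 42.6
grasp [555.9 -39.1 143.1] x-axis yaw -91.45 down [-0.007  0.012 -1.   ] gap 42.6 F [-0.6 -0.9 -0.7] j [-0.18  0.15  1.51  0.01  1.49  1.42] t 29.45
shift tool m [-0.0636  0.0298 -0.1273]
```

```bash
python3 -m jog '[[[0.02,0,0,0,0.5],[0.05,0,0,0,0.5],[0.08,-0.01,0,0,0.5],[0.11,-0.02,0,0,0.5],[0.13,-0.02,0,0,0.5],[0.14,-0.02,0,0,0.5],[0.14,-0.02,0,0,0.5],[0.14,-0.02,0,0,0.5]]]';python3 -c "
from pots import *
p,d=snap('top','k3',(190,80,500,260),2.5);print(knobs(p))
togo([430,28,115])
"
```

```text
clock: 30.45
tool_pos: [552.4, -178.5, 166.9]
orientation: [0.495, -0.493, 0.511, -0.501]
wrist_force: [0.1, 0.3, -0.7]
finger_gap: 42.8
[(259.6, 245.0, 7.5, array([420.3, 129.5])), (298.9, 242.3, 7.6, array([430.7,  24.8])), (234.2, 240.6, 7.4, array([430. , 197.4]))]
grasp [ 552.4 -178.3  161.1] x-axis yaw -91.38 down [-0.008  0.013 -1.   ] gap 42.6 F [ 0.8  0.3 -0.1] j [-0.41  0.2   1.43  0.01  1.53  1.18] t 30.5
shift tool m [-0.2027  0.0496 -0.127 ]
```

View pics/k3.png

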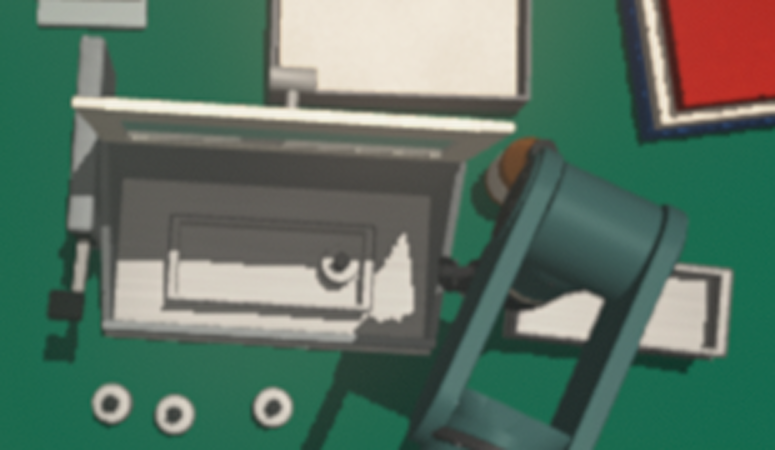

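```bash
python3 -m jog '[[[-0.03,0,-0.03,0,0.5],[-0.07,0,-0.06,0,0.5],[-0.12,0.01,-0.09,0,0.5],[-0.16,0.02,-0.12,0,0.5],[-0.19,0.035,-0.127,0,0.5],[-0.203,0.045,-0.127,0,0.5],[-0.203,0.049,-0.127,0,0.5],[-0.203,0.049,-0.127,0,0.5]]]';python3 -c "
from pots import *
togo([430,28.5,58])
"
```

```text
clock: 31.5
tool_pos: [430.5, 27.5, 121.5]
orientation: [0.495, -0.493, 0.511, -0.501]
wrist_force: [-0.3, -0.8, -0.1]
finger_gap: 42.5
grasp [430.4  27.6 115.5] x-axis yaw -91.4 down [-0.008  0.012 -1.   ] gap 42.5 F [-0.3 -0.8 -0.1] j [-0.08 -0.11  1.84  0.01  1.42  1.52] t 31.5
shift tool m [-0.0002  0.0576  0.    ]
```

```bash
python3 -m jog '[[[-0.0005,0.02,0,0,0.5],[-0.0005,0.04,0,0,0.5],[-0.0005,0.055,0,0,0.5],[-0.0005,0.058,0,0,0.5],[-0.0005,0.058,0,0,0.8],[-0.0005,0.058,0,0,1],[-0.0005,0.058,0,0,1],[-0.0005,0.058,0,0,1]]]' 40;python3 -c "
from h import *
togo([584,10,135])
"
```

```text
clock: 32.5
tool_pos: [430.5, 28.7, 64.2]
orientation: [0.495, -0.493, 0.511, -0.501]
wrist_force: [0.1, 0.2, 1.3]
finger_gap: 16.0
grasp [430.5  28.8  58.2] x-axis yaw -91.4 down [-0.007  0.012 -1.   ] gap 16.0 F [0.1 0.2 1.3] j [-0.07 -0.05  1.9   0.01  1.29  1.52] t 32.5
shift tool m [ 0.0141 -0.078   0.1534]
```

```bash
python3 -m jog '[[[0,-0.015,0,0,1],[0,-0.04,0,0,1],[0,-0.065,0,0,1],[0.003,-0.075,0.03,0,1],[0.007,-0.078,0.07,0,1],[0.012,-0.078,0.11,0,1],[0.014,-0.078,0.145,0,1],[0.014,-0.078,0.153,0,1]]]' ;python3 -c "
from h import *
togo([584,10,75])
"
```

```text
clock: 33.5
tool_pos: [585.1, 9.8, 141.4]
orientation: [0.495, -0.492, 0.511, -0.501]
wrist_force: [-1.0, -1.7, -0.9]
finger_gap: 16.0
grasp [585.1   9.9 135.4] x-axis yaw -91.41 down [-0.006  0.012 -1.   ] gap 16.0 F [-1.  -1.7 -0.9] j [-0.09  0.22  1.45  0.01  1.48  1.51] t 33.5
shift tool m [ 0.0006  0.0604 -0.0007]
```

```bash
python3 -m jog '[[[0,0.015,0,0,1],[0,0.03,0,0,1],[0,0.045,0,0,1],[0,0.056,0,0,1],[0,0.0605,0,0,1],[0,0.0605,0,0,1],[0,0.0605,0,0,1],[0,0.0605,0,0,1]]]' ;python3 -m jog '[[[0,0,0,0,0.8],[0,0,0,0,0.65],[0,0,0,0,0.65],[0,-0.01,0,0,0.65],[0,-0.03,0,0,0.6],[0,-0.05,0,0,0.55],[0.01,-0.07,-0.01,0,0.55],[0.05,-0.08,-0.02,0,0.5]]]'; python3 -c "
from h import *
togo([419.7,133.5,115])
"
```

```text
clock: 34.5
tool_pos: [585.0, 10.5, 81.2]
orientation: [0.495, -0.492, 0.51, -0.502]
wrist_force: [0.2, 0.2, -0.3]
finger_gap: 16.2
clock: 35.5
tool_pos: [564.3, -39.6, 163.3]
orientation: [0.497, -0.492, 0.509, -0.502]
wrist_force: [-0.1, -0.2, 0.5]
finger_gap: 42.7
grasp [564.3 -39.5 157.3] x-axis yaw -91.22 down [-0.002  0.012 -1.   ] gap 42.7 F [-0.1 -0.2  0.5] j [-0.18  0.16  1.48  0.01  1.51  1.42] t 35.5
shift tool m [-0.1694  0.0446 -0.1481]
```

```bash
python3 -c "
from pots import *
p,d=snap('top','k4',(190,80,500,260),2.5);print(knobs(p))
"
```

```text
[(259.7, 245.2, 7.4, array([419.8, 129.2])), (234.2, 240.6, 7.4, array([430. , 197.4]))]
```

View pics/k4.png

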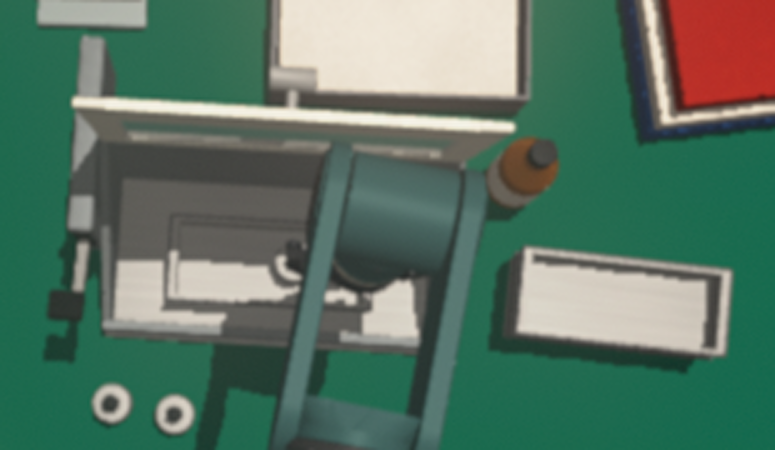

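B (blob 419.8,129.2 → grip at 419.5,133) next.

```bash
python3 -m jog '[[[-0.01,0,-0.03,0,0.5],[-0.04,0,-0.07,0,0.5],[-0.08,0.01,-0.11,0,0.5],[-0.12,0.02,-0.14,0,0.5],[-0.15,0.03,-0.148,0,0.5],[-0.169,0.04,-0.148,0,0.5],[-0.169,0.044,-0.148,0,0.5],[-0.169,0.044,-0.148,0,0.5]]]';python3 -c "
from pots import *
togo([419.5,133,58])
"
```

```text
clock: 36.55
tool_pos: [419.7, 126.9, 121.8]
orientation: [0.494, -0.493, 0.509, -0.505]
wrist_force: [-0.6, -0.1, 0.3]
finger_gap: 43.0
grasp [419.6 126.9 115.8] x-axis yaw -91.55 down [-0.003  0.005 -1.   ] gap 43.0 F [-0.6 -0.1  0.3] j [ 0.16 -0.1   1.82  0.01  1.41  1.76] t 36.55
shift tool m [-0.0058  0.0578 -0.0001]
```

```bash
python3 -m jog '[[[-0.003,0.01,0,0,0.5],[-0.0055,0.03,0,0,0.5],[-0.0055,0.05,0,0,0.5],[-0.0055,0.0575,0,0,0.5],[-0.0055,0.0575,0,0,0.8],[-0.0055,0.0575,0,0,1],[-0.0055,0.0575,0,0,1],[-0.0055,0.0575,0,0,1]]]' 40;python3 -c "
from h import *
togo([585.5,58,135])
"
```

```text
clock: 37.55
tool_pos: [419.9, 132.7, 64.7]
orientation: [0.494, -0.492, 0.509, -0.505]
wrist_force: [0.5, 0.2, -0.7]
finger_gap: 15.7
grasp [419.8 132.8  58.7] x-axis yaw -91.55 down [-0.002  0.005 -1.   ] gap 15.7 F [ 0.5  0.2 -0.7] j [ 0.17 -0.03  1.89  0.01  1.29  1.77] t 37.55
shift tool m [ 0.0699 -0.077   0.1675]
```

```bash
python3 -m jog '[[[0,-0.015,0,0,1],[0,-0.045,0,0,1],[0.003,-0.072,0.01,0,1],[0.015,-0.077,0.045,0,1],[0.035,-0.077,0.09,0,1],[0.055,-0.077,0.13,0,1],[0.07,-0.077,0.16,0,1],[0.07,-0.077,0.1675,0,1]]]' ;python3 -c "
from h import *
togo([585.5,58,75])
"
```

```text
clock: 38.55
tool_pos: [587.2, 56.6, 141.8]
orientation: [0.494, -0.492, 0.509, -0.506]
wrist_force: [-0.5, 0.6, -0.4]
finger_gap: 16.1
grasp [587.2  56.7 135.8] x-axis yaw -91.67 down [-0.001  0.005 -1.   ] gap 16.1 F [-0.5  0.6 -0.4] j [-0.    0.22  1.44  0.01  1.47  1.6 ] t 38.55
shift tool m [-0.001   0.0609 -0.0017]
```

```bash
python3 -m jog '[[[-0.001,0.015,-0.001,0,1],[-0.001,0.03,-0.001,0,1],[-0.001,0.045,-0.001,0,1],[-0.001,0.056,-0.001,0,1],[-0.001,0.061,-0.001,0,1],[-0.001,0.061,-0.001,0,1],[-0.001,0.061,-0.001,0,1],[-0.001,0.061,-0.001,0,1]]]' ;python3 -m jog '[[[0,0,0,0,0.8],[0,0,0,0,0.65],[0,0,0,0,0.65],[0,-0.01,0,0,0.65],[0,-0.03,0,0,0.6],[0,-0.05,0,0,0.55],[0.02,-0.07,-0.01,0,0.5],[0.06,-0.08,-0.03,0,0.5]]]'; python3 -c "
from pots import *
p,d=snap('top','k5',(190,80,500,260),2.5);print(knobs(p))
togo([429.8,201,115])
"
```

```text
clock: 39.55
tool_pos: [586.3, 58.0, 80.9]
orientation: [0.494, -0.491, 0.509, -0.506]
wrist_force: [-0.6, 1.0, -1.1]
finger_gap: 15.7
clock: 40.55
tool_pos: [555.7, -1.3, 163.2]
orientation: [0.496, -0.491, 0.507, -0.506]
wrist_force: [-0.6, -0.1, 0.6]
finger_gap: 42.6
[(234.2, 240.6, 7.4, array([430. , 197.4]))]
grasp [553.5  -6.5 158.2] x-axis yaw -91.78 down [ 0.002 -0.    -1.   ] gap 42.5 F [-1.5 -3.1  0.7] j [-0.11  0.13  1.51 -0.    1.5   1.49] t 40.6
shift tool m [-0.2035  0.0429 -0.1301]
```

View pics/k5.png

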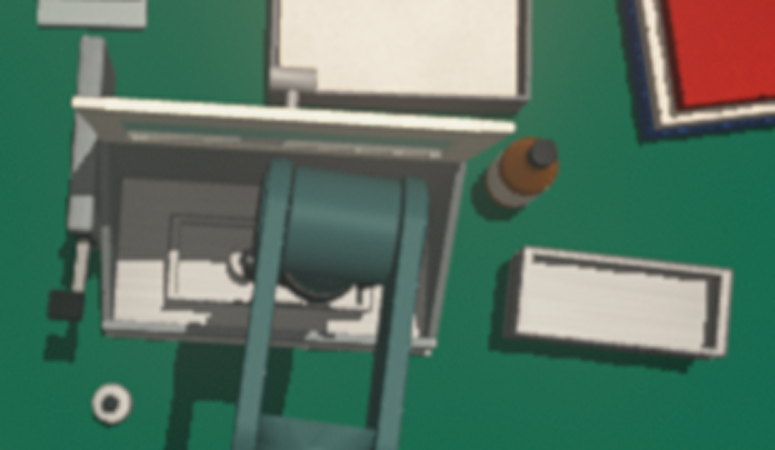

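```bash
python3 -m jog '[[[-0.01,0,-0.03,0,0.5],[-0.03,0,-0.08,0,0.5],[-0.07,0.01,-0.115,0,0.5],[-0.12,0.02,-0.13,0,0.5],[-0.16,0.03,-0.13,0,0.5],[-0.19,0.04,-0.13,0,0.5],[-0.2035,0.043,-0.13,0,0.5],[-0.2035,0.043,-0.13,0,0.5]]]';python3 -c "
from pots import *
togo([429.8,201,58])
"
```

```text
clock: 41.6
tool_pos: [430.1, 201.2, 121.2]
orientation: [-0.493, 0.492, -0.507, 0.508]
wrist_force: [-0.6, -0.6, -0.2]
finger_gap: 42.8
grasp [430.1 201.2 115.2] x-axis yaw -91.71 down [ 0.002 -0.001 -1.   ] gap 42.8 F [-0.6 -0.6 -0.2] j [ 0.32 -0.01  1.75 -0.    1.41  1.92] t 41.6
shift tool m [ 0.0002  0.0572 -0.0004]
```

```bash
python3 -m jog '[[[0,0.01,0,0,0.5],[0,0.03,0,0,0.5],[0,0.05,0,0,0.5],[0,0.0572,0,0,0.5],[0,0.0572,0,0,0.8],[0,0.0572,0,0,1],[0,0.0572,0,0,1],[0,0.0572,0,0,1]]]' 40;python3 -c "
from h import *
togo([587,106,135])
"
```

```text
clock: 42.6
tool_pos: [430.4, 201.3, 64.4]
orientation: [-0.493, 0.492, -0.506, 0.508]
wrist_force: [-0.4, 0.9, -0.2]
finger_gap: 16.2
grasp [430.4 201.3  58.4] x-axis yaw -91.7 down [ 0.003 -0.    -1.   ] gap 16.2 F [-0.4  0.9 -0.2] j [ 0.32  0.04  1.81 -0.    1.28  1.92] t 42.6
shift tool m [ 0.0906 -0.076   0.1596]
```

```bash
python3 -m jog '[[[0,-0.015,0,0,1],[0.01,-0.045,0,0,1],[0.04,-0.072,0,0,1],[0.075,-0.076,0.02,0,1],[0.09,-0.076,0.06,0,1],[0.0905,-0.076,0.105,0,1],[0.0905,-0.076,0.145,0,1],[0.0905,-0.076,0.16,0,1]]]' ;python3 -c "
from h import *
togo([587,106,75])
"
```

```text
clock: 43.6
tool_pos: [589.7, 105.7, 142.0]
orientation: [-0.493, 0.491, -0.506, 0.509]
wrist_force: [-0.4, 0.4, -1.1]
finger_gap: 16.1
grasp [589.7 105.7 136. ] x-axis yaw -91.75 down [ 0.005 -0.    -1.   ] gap 16.1 F [-0.4  0.4 -1.1] j [ 0.08  0.24  1.42 -0.    1.47  1.68] t 43.6
shift tool m [-0.0002  0.061  -0.003 ]
```

```bash
python3 -m jog '[[[0,0.015,-0.001,0,1],[0,0.03,-0.002,0,1],[0,0.045,-0.002,0,1],[0,0.056,-0.002,0,1],[0,0.061,-0.002,0,1],[0,0.061,-0.002,0,1],[0,0.061,-0.002,0,1],[0,0.061,-0.002,0,1]]]' ;python3 -m jog '[[[0,0,0,0,0.8],[0,0,0,0,0.65],[0,0,0,0,0.65],[0,-0.01,0,0,0.65],[0,-0.03,0,0,0.6],[0,-0.06,-0.02,0,0.55],[0,-0.1,-0.07,0,0.6],[0,-0.14,-0.13,0,0.7]]]'; python3 -m jog '[[[0,-0.01,-0.02,0,1],[0,-0.03,-0.04,0,1],[0.03,-0.03,-0.05,0,1],[0.07,-0.03,-0.05,0,1],[0.11,-0.03,-0.05,0,1],[0.15,-0.03,-0.05,0,1],[0.19,-0.03,-0.05,0,1],[0.2,-0.03,-0.05,0,1]]]'; python3 -c "
from pots import *
p,d=snap('top','k6',(190,80,500,260),2.5);np.save('t7.npy',p);np.save('d7.npy',d)
p,d=snap('scene','k6s',(170,120,370,270),3.9)
togo([429.8,201,115])
"
```

```text
clock: 44.6
tool_pos: [588.2, 105.8, 81.3]
orientation: [-0.494, 0.491, -0.506, 0.509]
wrist_force: [-0.7, -0.3, -1.1]
finger_gap: 16.0
clock: 45.6
tool_pos: [466.0, 109.5, 216.6]
orientation: [-0.494, 0.49, -0.506, 0.509]
wrist_force: [0.3, 0.9, 1.1]
finger_gap: 25.8
clock: 46.6
tool_pos: [409.5, -90.5, 247.1]
orientation: [-0.493, 0.489, -0.506, 0.511]
wrist_force: [-0.4, -0.8, -0.2]
finger_gap: -0.1
grasp [409.7 -89.3 240.8] x-axis yaw -91.87 down [ 0.008  0.    -1.   ] gap -0.3 F [0.4 0.3 0.6] j [-0.35 -0.21  1.67  0.    1.67  1.25] t 46.7
shift tool m [-0.2908  0.126   0.0096]
```

View pics/k6.png

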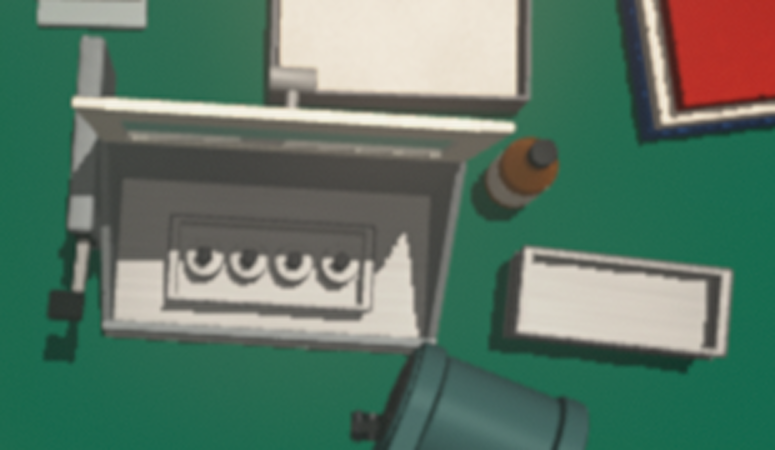

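View pics/k6s.png

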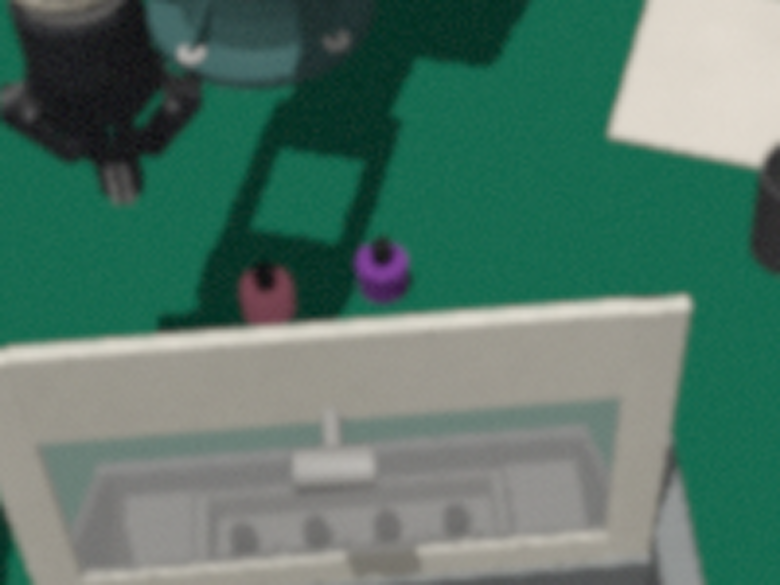

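```bash
python3 -c "
from h import *
togo([514,232,222])
"; python3 - <<'E'
from h import *
p=np.load('t7.npy');cv2.imwrite('pics/c7.png',cv2.resize(p[160:230,200:260,::-1],None,fx=8,fy=8,interpolation=cv2.INTER_CUBIC))
E
```

```text
grasp [409.7 -89.3 240.8] x-axis yaw -91.87 down [ 0.008  0.    -1.   ] gap -0.3 F [0.4 0.3 0.6] j [-0.35 -0.21  1.67  0.    1.67  1.25] t 46.7
shift tool m [-0.3246  0.0197  0.0936]
```

View pics/c7.png

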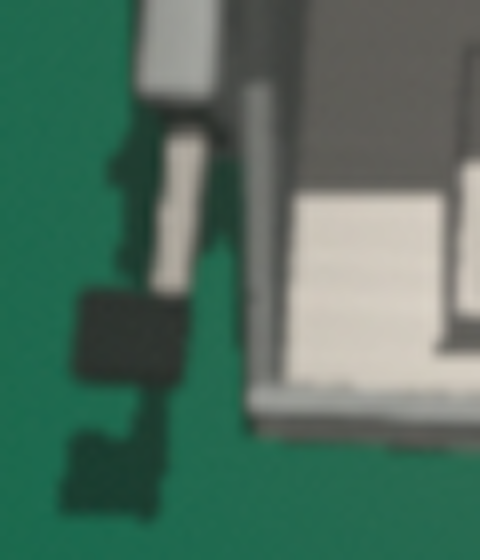

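```bash
python3 -m jog '[[[-0.03,0,0.0,0,1],[-0.08,0,0.01,0,1],[-0.13,0,0.03,0,1],[-0.18,0,0.05,0,1],[-0.23,0,0.07,0,1],[-0.28,0.01,0.09,0,1],[-0.315,0.015,0.0945,0,1],[-0.3246,0.018,0.0945,0,1]]]';python3 -c "
from h import *
togo([515,232,145])
p,d=snap('top','k8',(190,80,340,260),3);
p,d=snap('scene','k8s',(230,120,400,260),4)
"
```

```text
clock: 47.7
tool_pos: [513.8, 235.3, 229.0]
orientation: [-0.495, 0.491, -0.505, 0.508]
wrist_force: [-0.7, -0.2, -0.3]
finger_gap: 0.2
grasp [513.9 235.3 223. ] x-axis yaw -91.6 down [ 0.007  0.    -1.   ] gap 0.2 F [-0.7 -0.2 -0.3] j [ 0.33  0.12  1.39 -0.    1.63  1.93] t 47.7
shift tool m [0.0033 0.078  0.0007]
```

View pics/k8s.png

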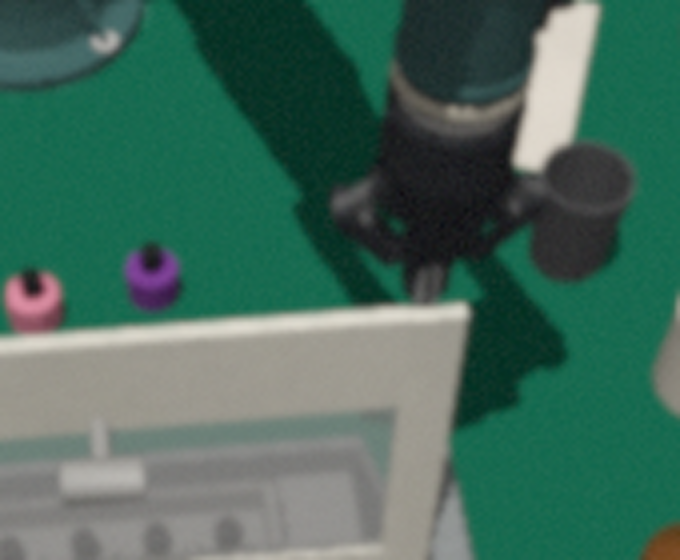

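Push down gradually.

```bash
python3 -m jog '[[[0.003,0.01,0,0,1],[0.003,0.02,0,0,1],[0.003,0.03,0,0,1],[0.003,0.038,0,0,1],[0.003,0.046,0,0,1],[0.003,0.054,0,0,1],[0.003,0.06,0,0,1],[0.003,0.06,0,0,1]]]';python3 -c "
from h import *
togo([513,232,145])
p,d=snap('top','k9',(190,80,440,260),3);
"
```

```text
clock: 48.8
tool_pos: [514.1, 230.4, 168.3]
orientation: [-0.494, 0.491, -0.506, 0.509]
wrist_force: [-0.8, 0.2, 0.9]
finger_gap: 0.1
grasp [514.1 230.4 162.3] x-axis yaw -91.7 down [ 0.006 -0.001 -1.   ] gap 0.1 F [-0.8  0.2  0.9] j [ 0.32  0.15  1.48 -0.    1.51  1.92] t 48.8
shift tool m [-0.0016  0.0173 -0.0012]
```

View pics/k9.png

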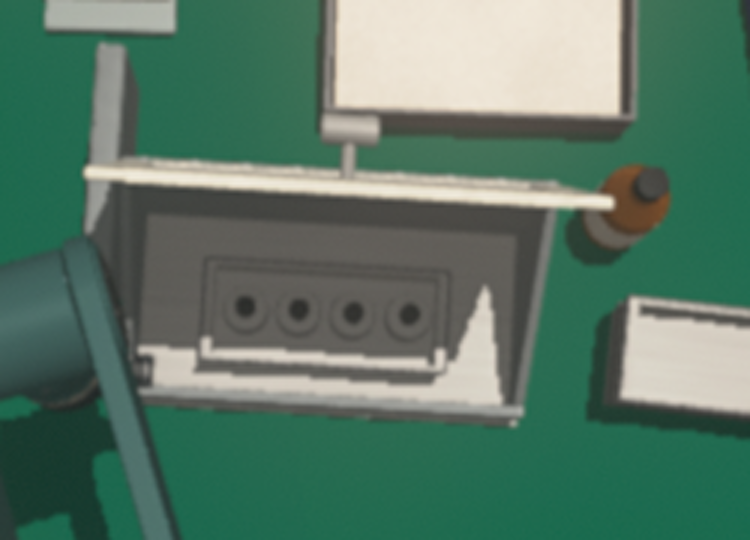

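```bash
python3 -m jog '[[[-0.001,0.004,0,0,1],[-0.001,0.008,0,0,1],[-0.001,0.012,0,0,1],[-0.001,0.015,0,0,1],[-0.001,0.017,0,0,1],[-0.001,0.018,0,0,1],[-0.001,0.018,0,0,1],[-0.001,0.018,0,0,1]]]';python3 -c "
from h import *
togo([513,232,145])
"
```

```text
clock: 49.85
tool_pos: [514.8, 231.5, 155.7]
orientation: [-0.495, 0.49, -0.505, 0.51]
wrist_force: [-6.2, -2.6, 17.6]
finger_gap: -0.0
grasp [514.8 231.5 149.7] x-axis yaw -91.7 down [ 0.011  0.    -1.   ] gap -0.0 F [-6.2 -2.6 17.6] j [ 0.32  0.15  1.5  -0.    1.48  1.92] t 49.85
shift tool m [-0.0004  0.0046 -0.0019]
```

```bash
python3 -m jog '[[[0,-0.01,0,0,1],[0,-0.03,0,0,1],[0,-0.06,-0.01,0,1],[0,-0.1,-0.03,0,1],[0,-0.14,-0.06,0,1],[0,-0.16,-0.1,0,0.8],[0.03,-0.16,-0.14,0,0.5],[0.06,-0.16,-0.15,0,0]]]';python3 -c "
from h import *
togo([513,232,145])
p,d=snap('top','l1',(190,60,440,250),3);np.save('t8.npy',p);np.save('d8.npy',d)
p,d=snap('scene','l1s',(150,130,380,300),3.4);np.save('s8.npy',p)
"
```

```text
clock: 50.85
tool_pos: [359.6, 175.9, 314.5]
orientation: [-0.497, 0.49, -0.504, 0.509]
wrist_force: [0.3, -0.3, -0.4]
finger_gap: 52.6
grasp [359.7 175.9 308.5] x-axis yaw -91.53 down [ 0.012  0.001 -1.   ] gap 52.6 F [ 0.3 -0.3 -0.4] j [ 0.31 -0.26  1.58 -0.    1.81  1.91] t 50.85
shift tool m [-0.0599  0.1654  0.1499]
```

View pics/l1.png

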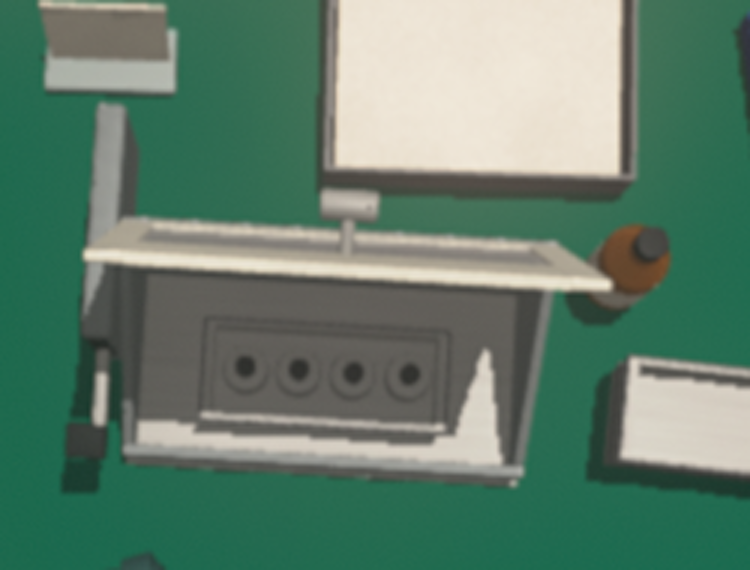

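View pics/l1s.png

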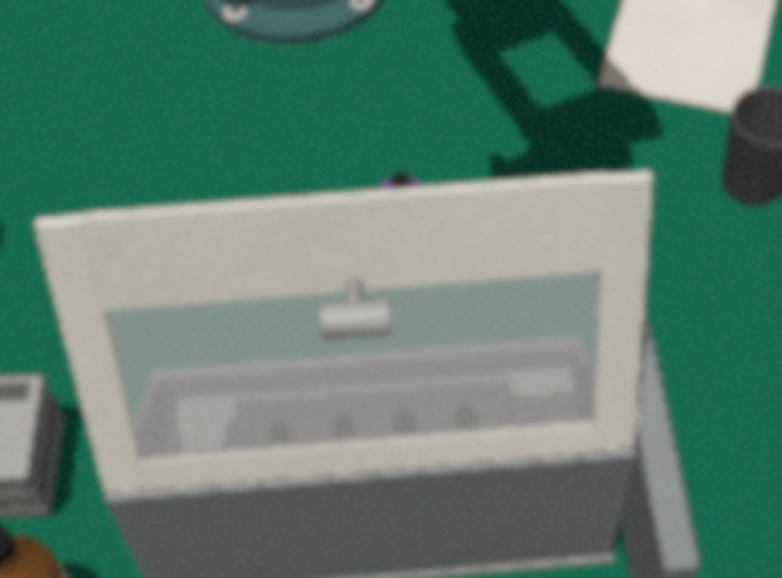

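```bash
python3 -c "
from h import *
print(tri((306.7,128),(254.4,223.5)),onz('top',306.7,128,343))
togo([560,29,425]);togo([660,29,425])
"
```

```text
(array([664.3,  27.8, 335.2]), np.float64(3.9)) [662.17869985  26.16336478 343.        ]
grasp [360.3 174.6 308.5] x-axis yaw -91.79 down [ 0.012  0.    -1.   ] gap 67.4 F [-0.8  0.3 -0.3] j [ 0.31 -0.26  1.58 -0.    1.81  1.91] t 50.95
shift tool m [ 0.1392 -0.1142  0.2055]
grasp [360.3 174.6 308.5] x-axis yaw -91.79 down [ 0.012  0.    -1.   ] gap 67.4 F [-0.8  0.3 -0.3] j [ 0.31 -0.26  1.58 -0.    1.81  1.91] t 50.95
shift tool m [ 0.1361 -0.113   0.3054]
```

```bash
python3 -m jog '[[[0.02,-0.05,0.01,0,0],[0.05,-0.1,0.04,0,0],[0.09,-0.12,0.08,0,0],[0.12,-0.12,0.13,0,0],[0.135,-0.12,0.18,0,0],[0.138,-0.12,0.23,0,0],[0.138,-0.12,0.28,0,0],[0.137,-0.12,0.3,0,0]]]';python3 -c "
from h import *
togo([664,29,338])
p,d=snap('scene','l2s',(150,100,380,300),3);
"
```

```text
clock: 51.95
tool_pos: [657.8, 28.3, 433.6]
orientation: [-0.494, 0.49, -0.506, 0.509]
wrist_force: [-0.5, 0.2, -0.2]
finger_gap: 85.2
grasp [657.9  28.3 427.6] x-axis yaw -91.81 down [ 0.007  0.001 -1.   ] gap 85.2 F [-0.5  0.2 -0.2] j [-0.04  0.39  0.65  0.    2.09  1.56] t 51.95
shift tool m [-0.0008  0.0897  0.0055]
```

View pics/l2s.png

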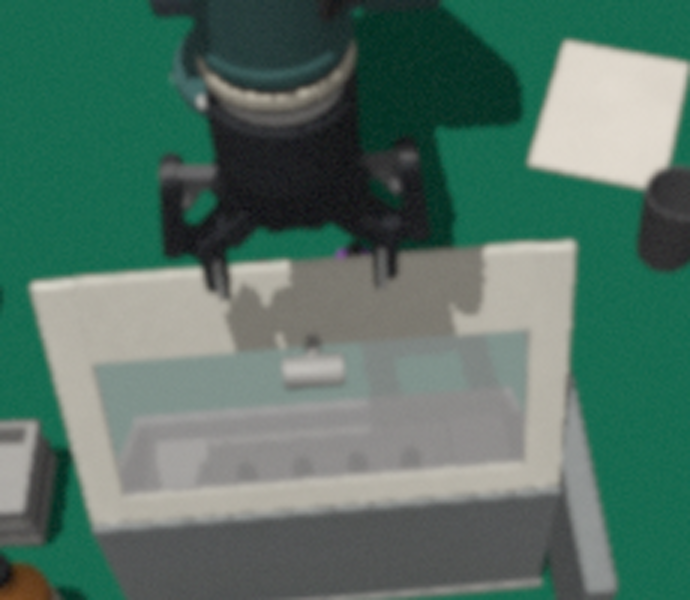

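```bash
python3 -m jog '[[[0,0.01,0.008,0,0],[0,0.03,0.008,0,0],[0,0.05,0.008,0,0],[0,0.07,0.008,0,0],[0,0.082,0.008,0,0],[0,0.089,0.008,0,0],[0,0.089,0.008,0,0],[0,0.089,0.008,0,0]]]';python3 -c "
from h import *
togo([664,29,338])
p,d=snap('scene','l3s',(150,100,380,300),3);
"
```

```text
clock: 53.0
tool_pos: [667.8, 28.3, 344.8]
orientation: [-0.495, 0.489, -0.506, 0.51]
wrist_force: [1.1, -0.6, -0.3]
finger_gap: 85.7
grasp [667.9  28.3 338.8] x-axis yaw -91.8 down [ 0.009  0.001 -1.   ] gap 85.7 F [ 1.1 -0.6 -0.3] j [-0.04  0.36  0.87  0.    1.9   1.56] t 53.0
shift tool m [-0.0006  0.0008 -0.0039]
```

View pics/l3s.png

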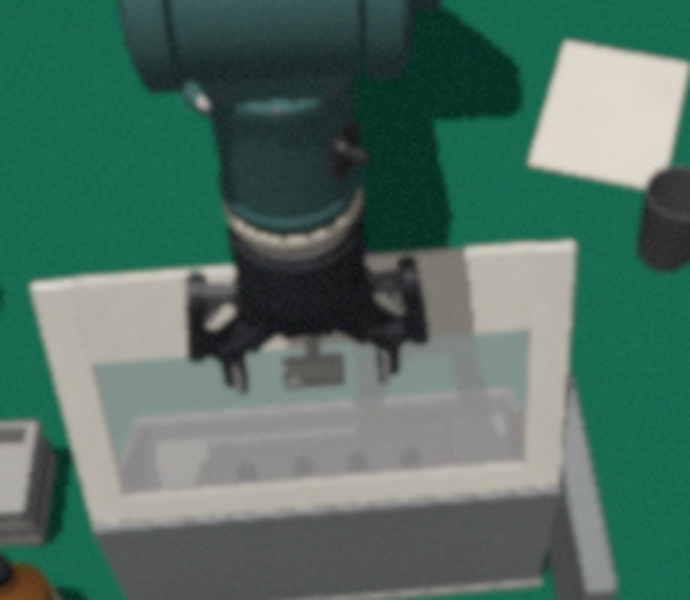

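```bash
python3 -m jog '[[[0,0,-0.003,0,0.2],[0,0.001,-0.003,0,0.4],[0,0.001,-0.003,0,0.6],[0,0.001,-0.003,0,0.6],[0,0.001,-0.003,0,0.65],[0,0.001,-0.003,0,0.65],[0,0.001,-0.003,0,0.65],[0,0.001,-0.003,0,0.65]]]' 60;python3 -c "
from h import *
togo([664,29,338])
p,d=snap('scene','l4s',(150,100,380,300),3);p,d=snap('top','l4',(190,60,440,250),3)
"
```

```text
clock: 54.05
tool_pos: [664.8, 29.1, 344.5]
orientation: [-0.496, 0.489, -0.506, 0.509]
wrist_force: [-1.1, 5.0, 4.8]
finger_gap: 39.0
grasp [664.9  29.1 338.5] x-axis yaw -91.74 down [ 0.01   0.003 -1.   ] gap 39.0 F [-1.1  5.   4.8] j [-0.04  0.35  0.88  0.    1.9   1.56] t 54.05
shift tool m [ 0.0001  0.0005 -0.0009]
```

View pics/l4s.png

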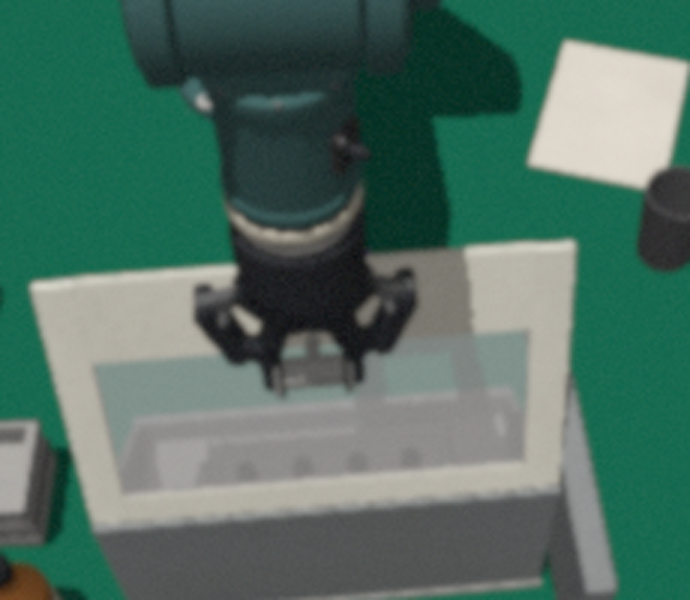

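View pics/l4.png

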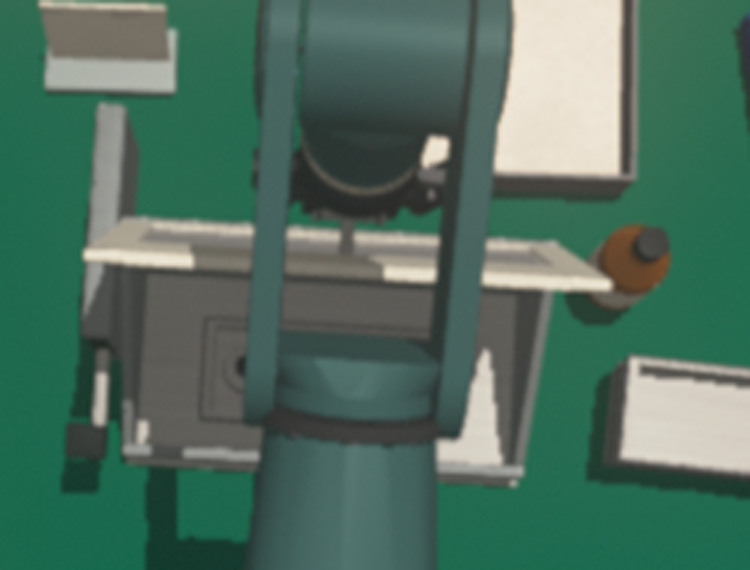

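```bash
sed -i 's/536,32.9,112.0/529.0,33.0,110.5/; s/radians(-1.65)/radians(-1.75)/' arc.py; python3 arc.py "[1.9,1.86,1.8,1.72,1.64,1.56,1.48,1.42]"
```

```text
theta est 1.939 r 161.3 lat 0.27192432871796496 F [-1.3  4.2  4.2] gap 39.0 t 54.15 x -91.74 [-0.04  0.35  0.88  0.    1.9   1.56]
1.9 [ 0.0003  0.0011 -0.0062]
1.86 [ 0.0003  0.0019 -0.0126]
1.8 [ 0.0003  0.0034 -0.0221]
1.72 [ 0.0003  0.0063 -0.0346]
1.64 [ 0.0003  0.0103 -0.0468]
1.56 [ 0.0003  0.0152 -0.0587]
1.48 [ 0.0003  0.021  -0.0701]
1.42 [ 0.0003  0.026  -0.0784]
```

```bash
python3 -m jog '[[[0,0.001,-0.006,0,0.65],[0,0.002,-0.0125,0,0.65],[0,0.0027,-0.017,0,0.65],[0,0.0034,-0.022,0,0.65],[0,0.0047,-0.028,0,0.65],[0,0.0063,-0.0346,0,0.65],[0,0.0063,-0.0346,0,0.65],[0,0.0063,-0.0346,0,0.65]]]' 70; python3 arc.py "[1.7,1.65,1.58,1.5,1.42,1.34,1.26,1.2]"
```

```text
clock: 55.15
tool_pos: [630.8, 30.1, 339.0]
orientation: [-0.496, 0.488, -0.505, 0.51]
wrist_force: [1.4, 3.8, 5.4]
finger_gap: 39.3
theta est 1.725 r 161.6 lat 0.2204171647759395 F [1.4 3.8 5.4] gap 39.3 t 55.15 x -91.76 [-0.04  0.27  1.    0.    1.86  1.56]
1.7 [ 0.0002  0.0021 -0.0036]
1.65 [ 0.0002  0.0045 -0.0113]
1.58 [ 0.0002  0.0086 -0.0217]
1.5 [ 0.0003  0.0142 -0.0333]
1.42 [ 0.0003  0.0207 -0.0444]
1.34 [ 0.0003  0.028  -0.055 ]
1.26 [ 0.0003  0.0362 -0.0649]
1.2 [ 0.0003  0.0428 -0.0719]
```

```bash
python3 -m jog '[[[0,0.002,-0.0035,0,0.65],[0,0.0045,-0.011,0,0.65],[0,0.0086,-0.0217,0,0.65],[0,0.0142,-0.0333,0,0.65],[0,0.0207,-0.0444,0,0.65],[0,0.028,-0.055,0,0.65],[0,0.0345,-0.063,0,0.65],[0,0.0362,-0.065,0,0.65]]]' 70; python3 arc.py "[1.24,1.18,1.1,1.02,.94,.86,.8,.78]"
```

```text
clock: 56.15
tool_pos: [565.6, 32.0, 304.0]
orientation: [-0.496, 0.488, -0.504, 0.511]
wrist_force: [-2.3, 3.2, 10.8]
finger_gap: 38.9
theta est 1.264 r 162.7 lat 0.15159286107968936 F [-2.3  3.2 10.8] gap 38.9 t 56.15 x -91.76 [-0.04  0.11  1.25  0.    1.76  1.56]
1.24 [ 0.0002  0.0042 -0.0015]
1.18 [ 0.0002  0.0109 -0.0084]
1.1 [ 0.0002  0.0206 -0.0169]
1.02 [ 0.0002  0.0308 -0.0246]
0.94 [ 0.0003  0.0417 -0.0315]
0.86 [ 0.0003  0.0531 -0.0375]
0.8 [ 0.0003  0.0619 -0.0414]
0.78 [ 0.0003  0.0649 -0.0425]
```

```bash
sed -i 's/110.5/112.0/' arc.py; python3 arc.py "[1.24,1.18,1.1,1.02,.94,.86,.8,.78]"
```

```text
theta est 1.258 r 161.6 lat 0.15159286107968936 F [-2.3  3.2 10.8] gap 38.9 t 56.15 x -91.76 [-0.04  0.11  1.25  0.    1.76  1.56]
1.24 [ 0.0002  0.0027 -0.0015]
1.18 [ 0.0002  0.0094 -0.0084]
1.1 [ 0.0002  0.0191 -0.0169]
1.02 [ 0.0002  0.0293 -0.0246]
0.94 [ 0.0003  0.0402 -0.0315]
0.86 [ 0.0003  0.0516 -0.0375]
0.8 [ 0.0003  0.0604 -0.0413]
0.78 [ 0.0003  0.0634 -0.0425]
```

```bash
python3 -m jog '[[[0,0.0027,-0.0015,0,0.65],[0,0.0094,-0.0084,0,0.65],[0,0.019,-0.017,0,0.65],[0,0.0293,-0.0246,0,0.65],[0,0.04,-0.0315,0,0.65],[0,0.0516,-0.0375,0,0.65],[0,0.0604,-0.0413,0,0.65],[0,0.0634,-0.0425,0,0.65]]]' 70; python3 arc.py "[.76,.7,.62,.54,.46,.38,.32,.3]"
```

```text
clock: 57.15
tool_pos: [521.3, 33.3, 239.8]
orientation: [-0.495, 0.49, -0.506, 0.509]
wrist_force: [-8.6, 3.5, 8.5]
finger_gap: 38.8
theta est 0.773 r 163.1 lat 0.06429007476840669 F [-8.6  3.5  8.5] gap 38.8 t 57.15 x -91.75 [-0.05  0.02  1.47  0.    1.64  1.56]
0.76 [0.0001 0.0028 0.0016]
0.7 [ 0.0001  0.012  -0.0013]
0.62 [ 0.0001  0.0245 -0.0043]
0.54 [ 0.0001  0.0372 -0.0063]
0.46 [ 0.0002  0.05   -0.0073]
0.38 [ 0.0002  0.0629 -0.0073]
0.32 [ 0.0002  0.0725 -0.0066]
0.3 [ 0.0002  0.0757 -0.0063]
```

```bash
python3 -m jog '[[[0,0.0025,0.0,0,0.65],[0,0.012,-0.003,0,0.65],[0,0.0245,-0.006,0,0.65],[0,0.0372,-0.008,0,0.65],[0,0.05,-0.009,0,0.65],[0,0.0629,-0.009,0,0.65],[0,0.0725,-0.0083,0,0.65],[0,0.0757,-0.008,0,0.65]]]' 70; sed -i 's/529.0,/527.5,/' arc.py; python3 arc.py "[.28,.24,.19,.14,.1,.06,.02,0,-.01]"
```

```text
clock: 58.15
tool_pos: [511.5, 33.5, 162.3]
orientation: [0.493, -0.492, 0.508, -0.507]
wrist_force: [-6.4, 4.2, 2.8]
finger_gap: 38.8
theta est 0.291 r 163.6 lat 0.05426225497498623 F [-6.4  4.2  2.8] gap 38.8 t 58.15 x -91.75 [-0.05  0.04  1.61  0.    1.49  1.56]
0.28 [0.0001 0.0014 0.0032]
0.24 [0.0001 0.0077 0.0042]
0.19 [0.0001 0.0156 0.0059]
0.14 [0.0001 0.0233 0.008 ]
0.1 [0.0001 0.0294 0.01  ]
0.06 [0.0001 0.0355 0.0122]
0.02 [0.0001 0.0414 0.0146]
0 [0.0001 0.0443 0.0159]
-0.01 [0.0001 0.0458 0.0166]
```

```bash
python3 -m jog '[[[0,0.004,0.0015,0,0.65],[0,0.0105,0.003,0,0.65],[0,0.017,0.0045,0,0.65],[0,0.0233,0.0065,0,0.65],[0,0.0294,0.0085,0,0.65],[0,0.0355,0.0105,0,0.65],[0,0.039,0.012,0,0.65],[0,0.041,0.013,0,0.65]]]' 70; python3 arc.py "[.04,.02,0,-.01,-.03]"
```

```text
clock: 59.15
tool_pos: [522.2, 33.2, 119.7]
orientation: [0.491, -0.493, 0.51, -0.506]
wrist_force: [-6.0, 4.4, 2.1]
finger_gap: 38.5
theta est 0.023 r 164.9 lat 0.07321131147572267 F [-6.   4.4  2.1] gap 38.5 t 59.15 x -91.78 [-0.05  0.1   1.63  0.    1.42  1.56]
0.04 [ 0.0001 -0.0042  0.0028]
0.02 [ 0.0001 -0.0012  0.0041]
0 [0.0001 0.0017 0.0054]
-0.01 [0.0001 0.0031 0.0061]
-0.03 [0.0001 0.006  0.0075]
```

```bash
python3 -m jog '[[[0,0.002,0.001,0,0.65],[0,0.004,0.002,0,0.65],[0,0.005,0.0025,0,0.65],[0,0.006,0.003,0,0.65],[0,0.007,0.003,0,0.65],[0,0.008,0.003,0,0.65],[0,0.008,0.003,0,0.65],[0,0.008,0.003,0,0.65]]]' 70; python3 arc.py "[0]"; python3 -c "
from h import *
p,d=snap('scene','m1s',(150,130,380,300),3.4)"
```

```text
clock: 60.15
tool_pos: [525.3, 33.1, 111.9]
orientation: [0.491, -0.493, 0.51, -0.506]
wrist_force: [-2.3, 4.3, 4.2]
finger_gap: 38.7
theta est 6.255 r 165.2 lat 0.07973367810240697 F [-2.3  4.3  4.2] gap 38.7 t 60.15 x -91.79 [-0.05  0.11  1.63  0.    1.4   1.56]
0 [ 0.0001 -0.0061  0.0022]
```

View pics/m1s.png

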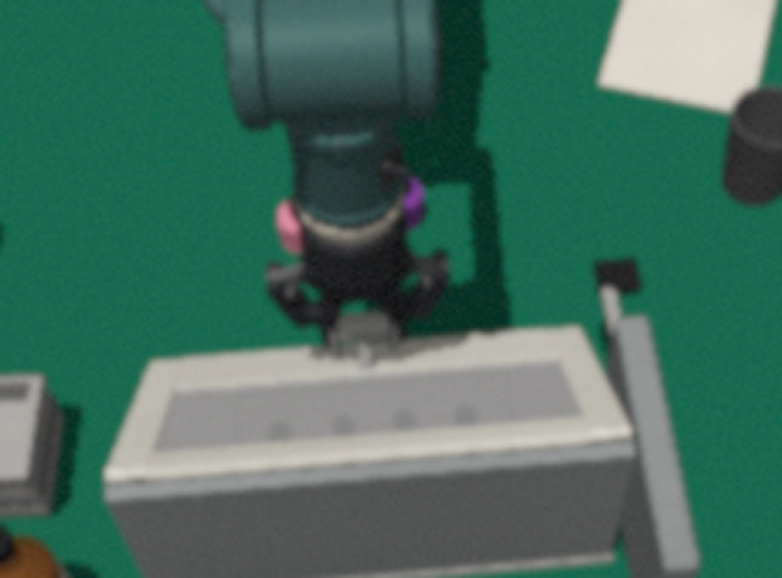

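```bash
python3 -m jog '[[[0,0.001,0.0,0,0.65],[0,0.002,0.001,0,0.65],[0,0.003,0.001,0,0.65],[0,0.004,0.001,0,0.65],[0,0.005,0.001,0,0.65],[0,0.006,0.001,0,0.65],[0,0.006,0.001,0,0.65],[0,0.006,0.001,0,0.65]]]' 70; python3 arc.py "[0]"
```

```text
clock: 61.2
tool_pos: [527.3, 33.1, 107.6]
orientation: [0.492, -0.492, 0.509, -0.507]
wrist_force: [-1.3, 4.1, 10.2]
finger_gap: 38.8
theta est 6.226 r 165.4 lat 0.10304908413674248 F [-1.3  4.1 10.2] gap 38.8 t 61.2 x -91.77 [-0.05  0.12  1.64  0.    1.39  1.56]
0 [ 0.0001 -0.0104  0.0002]
```

```bash
cat > door.py <<'E'
from h import *
def plane(p,D):
    C=cloud("top",D);hsv=cv2.cvtColor(p,cv2.COLOR_RGB2HSV)
    box=np.zeros(D.shape,bool);box[134:226,227:382]=1
    m=(hsv[...,1]<60)&(hsv[...,2]>115)&box&(np.hypot(C[...,0]-600,C[...,1]-30)<400)
    P=C[m];P=P[(P[:,2]>30)&(P[:,2]<200)];A=np.c_[P[:,0],P[:,1],np.ones(len(P))]
    c=np.array([0.832,-0.025,-374.])
    for i in range(8):
        r=P[:,2]-A@c;w=abs(r)<(12 if i<3 else 6);c,*_=np.linalg.lstsq(A[w],P[w,2],rcond=None)
    return c,w.sum(),np.degrees(np.arctan(np.hypot(c[0],c[1]))),"z at(520,150),(520,-100)",c@[520,150,1],c@[520,-100,1]
E
python3 -c "
from door import *
print(plane(np.load('top_p.npy'),np.load('top_d.npy')))
p,d=snapshot('top');print(plane(p,d))"
```

```text
(array([ 8.32425920e-01, -2.49779036e-02, -3.74140524e+02]), np.int64(9603), np.float64(39.78755192981204), 'z at(520,150),(520,-100)', np.float64(54.97426876717748), np.float64(61.218744679199006))
(array([ 8.33704741e-01, -2.47624309e-02, -3.74705908e+02]), np.int64(6966), np.float64(39.830552818157415), 'z at(520,150),(520,-100)', np.float64(55.106192431973966), np.float64(61.29680016856139))
```

Door plane matches the initial shut plane (0.04°). Release and rise.

```bash
python3 -m jog '[[[0,0,0,0,0.5],[0,0,0,0,0.3],[0,0,0,0,0.1],[0,0,0,0,0],[0,-0.01,0,0,0],[0,-0.04,0,0,0],[0,-0.08,0,0,0],[0,-0.12,-0.02,0,0]]]'; python3 -m jog '[[[0,-0.03,-0.02,0,0],[0,-0.06,-0.05,0,0],[0.03,-0.08,-0.08,0,0],[0.07,-0.08,-0.1,0,0],[0.12,-0.08,-0.1,0,0],[0.16,-0.08,-0.1,0,0],[0.2,-0.08,-0.1,0,0],[0.2,-0.08,-0.1,0,0]]]'; python3 -c "
from door import *
p,d=snap('top','n1');print(plane(p,d));snap('scene','n1s');togo([0,0,0])"
```

```text
clock: 62.25
tool_pos: [508.0, 33.4, 229.4]
orientation: [0.492, -0.492, 0.508, -0.507]
wrist_force: [-0.8, -0.2, 0.2]
finger_gap: 85.5
clock: 63.25
tool_pos: [401.6, -165.6, 309.7]
orientation: [0.491, -0.491, 0.509, -0.508]
wrist_force: [0.1, 0.1, -0.6]
finger_gap: 85.4
(array([ 8.32035759e-01, -2.51557619e-02, -3.73882513e+02]), np.int64(9601), np.float64(39.774536825646734), 'z at(520,150),(520,-100)', np.float64(55.002717041576545), np.float64(61.29165751738316))
grasp [ 401.9 -163.4  303.8] x-axis yaw -91.82 down [-0.001  0.002 -1.   ] gap 85.5 F [ 0.4 -0.2  1.2] j [-0.52 -0.18  1.52  0.    1.8   1.08] t 63.35
shift tool m [-0.1501  0.3045 -0.4065]
```

View pics/n1.png

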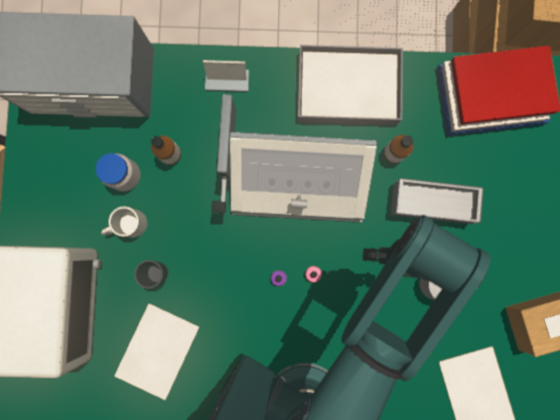

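View pics/n1s.png

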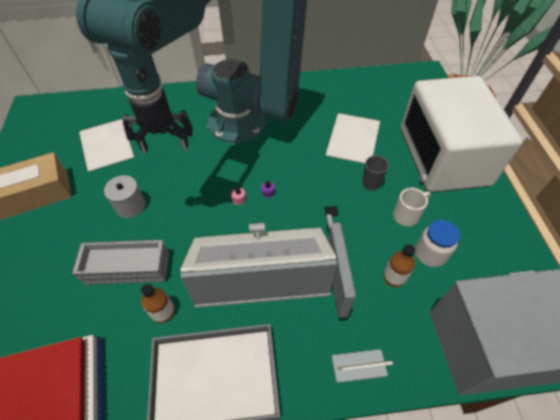

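The door is shut. The four pots are visible inside the tray at top (272–330,183), and all bystanders are upright. The two lower trays stand at (438,201), and the robot is clear of everything. I'm handing in.

```bash
python3 -c "
from bench import *
print(close_job())"
```

```text
the job is handed in; nothing more can be done
None
```

The ointment pots are put away and the locker door is shut; I handed the job in at about 63 s, and no verdict was reported.

- **Door up:** I raised the door by its grip bar. The fingers slipped off the bar just short of the top, but the door stayed put. I pushed the panel the rest of the way from the inside until it hit the end stop (about 35 N) and the stay handle had risen.
- **Tray and pots:** I set only the top tray on the locker floor and placed all four steel pots in it. I left the pink and purple look-alikes alone.
- **Door down:** I pushed the stay handle down to its stop, gripped the bar again more deeply, and lowered the door slowly (below 0.7 rad/s as commanded) until it shut.

**Last checks:**
- The door surface is back within 0.1 mm of where it was when first seen shut.
- The four pots show upright through the pane.
- The two lower trays look unmoved by eye; I did not measure them.
- All bystanders are standing, and the robot is touching nothing.

The two cameras disagreed by 3 to 6 mm on y. I corrected for this using the positions where the gripper actually closed on things.

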